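Unlock and open the guard of the bottle feeder

TASK

A bottle has fallen over inside the bottle feeder. Unlock the feeder's clear guard with the blue-handled panel key: fit the key fully home over the latch's square spindle, which may have been left part-turned so feel for it, and turn it clockwise until the latch is free, without forcing it. Put the key back upright, fully down, in the empty place of the key block, and swing the guard right up to its stop, where it stays by itself, without upsetting the other key, the standing bottles or the carton.

Things in the scene. Friction and masses are not known exactly. Their poses are not given: they have to be found in the camera images.
- key_grip (a point): blue panel key (0.1 to 0.16 kg), upright in one of the two wells of the grey key block (which one varies). Point: centre of its flat blue handle, which is 46 mm long along its own x, 10 mm thick along y, 28 mm tall; z up along the key. Below the handle: neck 10 mm wide, 18 mm long, then a round steel barrel 25 mm wide, 22 mm long, down to the foot
- key: the blue key: origin at the centre of its foot, 54 mm below key_grip, same axes. In the foot is the mouth of a square socket, 11.4 mm wide, 16 mm deep, its sides along the key's x and y
- spare_grip (a point): centre of the orange handle of a second panel key, outwardly of the same sizes, in the other well. It does not fit this latch: leave it there
- stand_near (a point): key block: fixed grey block 160 x 60 x 30 mm (160 along its x) with two round wells 30 mm wide, 18 mm deep, 100 mm apart along x. Point: centre of the floor of the well nearer the robot, 12 mm above the bench, z up. A key put back stands with its foot on this floor
- stand_far (a point): the same for the well farther from the robot, 100 mm along the block's x
- guard_latch (a point): quarter-turn latch. Point: on the outer face of the guard's front rail, on the axis of the latch; axes are the guard's: x uphill to the hinge, y along the rail to the left seen from the robot, z out of the rail (leaning 20 degrees towards the robot when closed). Round collar about the axis: inside 31, outside 39 mm wide, 13 mm high. A fitted key is home with its foot on the rail
- guard_spindle (a point): top of the latch's brass spindle, 10 mm square, 13 mm out from guard_latch, same axes (they do not turn with it); top 2.5 mm chamfered. A key that does not match its angle rests on it, its foot 9 to 13 mm off the rail. At the locked stop its sides lie along x and y; at the start it is turned 0 to 1.0 rad clockwise from there seen from outside: not measured
- guard_handle (a point): guard's bow handle: straight round black bar 10 mm thick, 100 mm long along the guard's y, a post at each end. Point: centre of the bar, 36 mm out from the rail's face; 158 mm downhill of the hinge line and 44 mm out from it; 155 mm along the rail from the latch; axes as guard_latch. The bar may turn between the fingers
- guard_hinge (a point): centre of the hinge line (along the guard's y) at the guard's upper, far edge, 185 mm above the bench; axes as guard_latch. The latch, turned with its key to its stop 1.57 rad clockwise of the locked stop, stays there (friction 0.18 N m); its cam lets the guard go from about 1.3 rad. The key has up to 0.25 rad of play on the spindle and lifts straight off
- guard (a joint): guard's angle, rad: 0 closed, growing as its front edge swings up, stop at 1.25. Clear pane in an aluminium frame, 350 mm wide, 195 mm from hinge to front edge, 0.5 kg, sloping 20 degrees down to the robot when closed. A stiff hinge holds it where it is left; 7 to 9 N at the handle lift it
- feeder: bottle feeder with the guard on its front, fixed: 270 mm deep (x, away from the robot), 360 mm wide (y), 193 mm high at its back, with a red stop button 227 mm high on top at the back right; a belt 50 mm above the bench at most, with rails at 75 mm, runs across it along y and stands out 65 mm to the right and 150 mm to the left. Origin under its centre, on the bench
- vial0: amber bottle with blue cap, 22 mm wide, 62 mm tall, standing on the belt in the feeder; origin at the centre of its underside
- vial1: a second such bottle, next to it, in the feeder
- fallen: such a bottle lying on the belt under the guard; it may stay there. Origin at its underside, half-way along
- vial2: such a bottle standing on the bench before the feeder; origin at the centre of its underside
- carton: small white and blue carton 75 x 40 x 85 mm standing on the bench before the feeder; origin at the centre of its underside

How it is judged:
On the way:
1. the key is fitted home over the latch's square spindle (distance between key and guard_latch below 0.005 m and angle between the z axis of key and the z axis of guard_latch, either way round below 0.15 rad), for 0.2 s.
At the end, for the whole second after the job is handed in: The guard stands open at 1.1 rad or more (its stop is at 1.25) and the blue key stands in a well of the key block: foot within 8 mm of the well's centre and 6 mm of its floor, tilted less than 0.2 rad (value of joint guard above 1.1 rad and ((horizontal distance between key and stand_near below 0.008 m and z of key in the frame of stand_near below 0.006 m) or (horizontal distance between key and stand_far below 0.008 m and z of key in the frame of stand_far below 0.006 m)) and angle between key's own z axis and vertical below 0.2 rad); the robot touches nothing.
It fails at once if the other key is pulled from its place or knocked over (distance of spare_grip from where it was at the start of the episode above 0.02 m).
It fails at once if a bottle, or the carton, is knocked over or pushed more than 30 mm (distance of any of vial0, vial1, vial2, carton from where it was at the start of the episode above 0.03 m or angle between any of vial0, vial1, vial2, carton's own z axis and vertical above 0.5 rad).
It fails at once if the key is forced: pressed with over 65 N on the feeder or its latch while it is not home on the spindle (contact force between key and feeder above 65 N and z of key in the frame of guard_latch above 0.006 m).
It also fails if it takes over 72 s, if anything falls off the work surface, if the arm or the gripper's body presses on something with over 40 N, if the wrist force passes 120 N, or if a joint passes its speed limit or range.

ROBOT

A 6-joint arm with a two-finger parallel gripper is mounted at the origin on the work surface. World frame = base frame: x ahead of the robot, y to its left, z up, the work surface at z = 0. Lengths are in m, angles in rad, forces in N, time in s.
With the tool pointing down it reaches from about 0.25 to 0.8 m from the base axis. Payload 3.9 kg.
Tool frame: the origin (TCP) lies midway between the tips of the shut fingers; the grasp point (between the pads) lies 19 mm behind it (hold_point_z is the distance from the TCP to the grasp point, in m); y points along the fingers, z is the direction in which the jaws open and shut, and the axes are right-handed (so a half turn about y gives the same grasp; the last joint's range is limited). The gripper opens to 85 mm and grips with 20 to 120 N. Pads are 22 mm wide; open, the fingers measure 114 mm over their backs; the gripper's body (76 mm by 85 mm) begins 54 mm behind the grasp point. The pads swing forward as they close: fully open they stand 13 mm farther back than shut.
Start: joints at [-1.111, 0.26, -0.138, 1.173, 0, 1.571], TCP at [0.233, -0.47, 0.231] pointing down, gripper open.
Joint ranges: [-2.78, 2.78], [-0.83, 1.72], [-1.28, 1.37], [-1.9, 2.12], [-1.57, 1.48], [-3.14, 3.14]. Speed limits (rad/s): [2.57, 2.57, 3.14, 3.14, 3.14, 3.14].

INTERFACE

Orientations are given as a unit quaternion [x, y, z, w].
In Python, from workcell import * gives the robot as it stands. The module is installed in compiled form; this text tells all that it offers.
- The arm moves only by the shell command python3 -m creep 'ROWS' [FORCE]. ROWS is JSON, one flat list of numbers, 7 for each row, row after row: the turn, a rotation vector about the tool's x, y, z in degrees, then the shift along the tool's x, y, z in m, then the gripper's target within -1 to 1 (fully open at 1, half-way at 0, shut at -1). In form: [wx, wy, wz, tx, ty, tz, fingers, wx, wy, wz, tx, ty, tz, fingers, ...]. A call has 1 to 12 rows; each row is the pose to reach, as a shift and turn from the pose commanded when the call began, along the tool's axes at that moment; what a row does not reach only later rows make up. A row lasts 1/10 s, in which the tool goes at most 50 mm and 8.59 degrees, less where a joint would pass 70% of its speed; a pose out of reach is approached as far as the arm can. A call with a gripper value outside its range is refused whole. The fingers move at their own pace and stop on an object; FORCE is the grip in N (left out, the last holds). Time passes only in rows, so rows that repeat a pose let the fingers close. It gives the time, the measured TCP pose, the force and the opening at its end, in the units of the state.
- get_state(): the state, without advancing time (a new reading comes with each control period).
- get_image(name): name is "scene" or "top" or "wrist"; returns a dict with "frame" (420x560x3 uint8, red, green, blue), "z_map" (420x560 float32, m along the optical axis (not along the pixel's ray), 0 where there is no reading), "K" (3x3 intrinsics, pixels), "R" (3x3) and "t" (3): a world point X has camera coordinates R X + t. Camera axes: x right, y down, z forward; pixel columns grow to the right and rows downward; lengths in m; the calibration is good to about 2 mm. The wrist camera is an equidistant fisheye: a pixel r from the principal point sees the ray r / f radians off the axis. A picture is of the moment at which its call begins.
- job_done(): hands the job in, once; it reports no verdict.
The state is a dict: "time_s": time; "joint_positions": joint angles; "qd": joint speeds; "joint_efforts": joint torques, N m; "tcp_pos": TCP position; "eef_rot": TCP orientation; "wrist_force": force on the tool from outside, world axes, zero at the start; "moment": the same for the moment, N m; "finger_gap": finger opening in m.
Only numpy, scipy, OpenCV 4.12 (cv2) and the standard library are available. Lean on these libraries where they do the work, as an engineer would, in place of code of your own. Each camera call takes 0.05 s, during which the arm holds its last target.

## Working session

There is one attempt and no reset: what is moved stays moved. The work goes in short steps, Python scripts to look and compute and a shell command to move; the robot and the scene stay as the last step left them, time stands still between calls to the robot, and variables do not carry over. Pictures are saved under pics/ and viewed, and the job is handed in when it is done.

```bash
mkdir -p pics; cat > h.py <<'E'
from workcell import *
import numpy as np, cv2
from scipy.spatial.transform import Rotation as Rn
def save(name,fn):
    im=get_image(name); cv2.imwrite(f'pics/{fn}.png',cv2.cvtColor(im['frame'],cv2.COLOR_RGB2BGR)); np.savez(f'pics/{fn}.npz',**im); return im
def load(fn): return dict(np.load(f'pics/{fn}.npz'))
def crop(fn,x0,y0,x1,y1,s,out):
    im=cv2.imread(f'pics/{fn}.png')[y0:y1,x0:x1]; cv2.imwrite(f'pics/{out}.png',cv2.resize(im,None,fx=s,fy=s,interpolation=cv2.INTER_CUBIC))
def world(im,u,v,z=None):
    K=im['K']; z=im['z_map'][int(v),int(u)] if z is None else z
    c=np.array([(u-K[0,2])/K[0,0]*z,(v-K[1,2])/K[1,1]*z,z]); return im['R'].T@(c-im['t'])
def ray(im,u,v):
    K=im['K']; d=im['R'].T@np.array([(u-K[0,2])/K[0,0],(v-K[1,2])/K[1,1],1.]); return -im['R'].T@im['t'],d
def atz(im,u,v,h):
    o,d=ray(im,u,v); return o+d*(h-o[2])/d[2]
E
python3 - <<'E'
from h import *
for n in('scene','top','wrist'):
    im=save(n,n+'0'); print(n,im['K'].tolist(),(-im['R'].T@im['t']).round(3),im['R'].round(3).tolist())
print(get_state())
E
```

```text
scene [[535.0708638201111, 0.0, 280.53361260125683], [0.0, 535.0708638201111, 199.68939920957908], [0.0, 0.0, 1.0]] [ 1.096 -0.088  0.982] [[0.035, 0.999, 0.01], [0.836, -0.024, -0.549], [-0.548, 0.028, -0.836]]
top [[483.0676341257213, 0.0, 281.7850082869173], [0.0, 483.0676341257213, 210.93144231162455], [0.0, 0.0, 1.0]] [ 0.361 -0.07   1.061] [[0.02, -0.999, -0.03], [-0.981, -0.014, -0.196], [0.195, 0.034, -0.98]]
wrist [[325.19226210127806, 0.0, 279.63459737261206], [0.0, 325.19226210127806, 211.67967974119532], [0.0, 0.0, 1.0]] [ 0.292 -0.44   0.373] [[0.443, -0.896, -0.002], [-0.864, -0.428, 0.264], [-0.238, -0.115, -0.964]]
{'time_s': 0.15, 'joint_positions': array([-1.11101825e+00,  2.60540246e-01, -1.39081896e-01,  1.17272511e+00,
       -5.01007812e-06,  1.57079638e+00]), 'qd': array([ 0.00180905, -0.00208802,  0.00312244,  0.00058449, -0.00104173,
       -0.00052344]), 'joint_efforts': array([ 3.80374627e-05, -4.06007516e+01,  2.54166824e+01,  1.26726352e-02,
        8.68126835e-05, -1.19705206e-05]), 'tcp_pos': array([ 0.23272761, -0.46999671,  0.23064894]), 'eef_rot': array([-0.16125466,  0.6890373 , -0.68797028,  0.16100132]), 'wrist_force': array([0.52670749, 0.20381457, 0.0513434 ]), 'moment': array([-0.04938271,  0.04420092, -0.02174788]), 'finger_gap': 0.08555420371873201}
```

View pics/scene0.png

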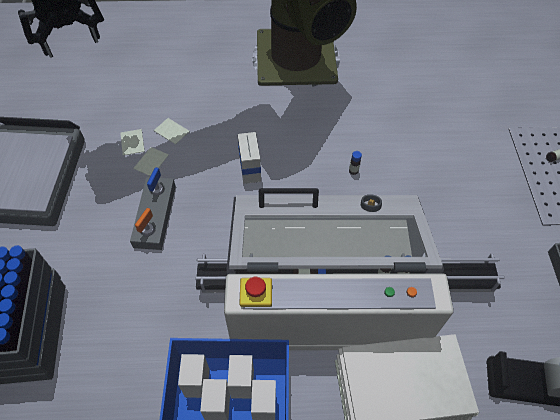

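View pics/top0.png

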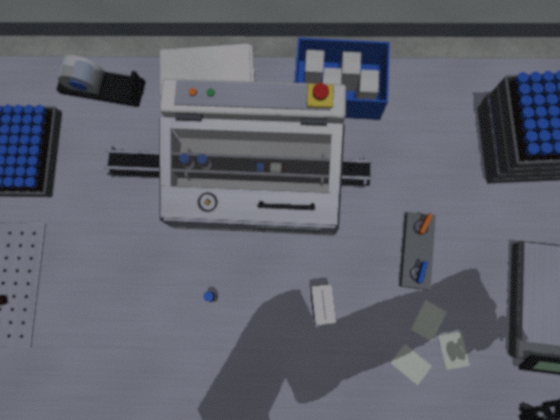

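View pics/wrist0.png

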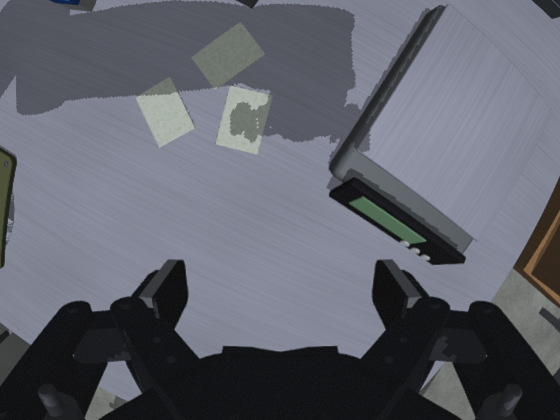

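The blue key is in the near well (top ~(422,270)), and the orange one is in the far well. The latch is at about (207,202) in top, the handle bar spans (260..312,206), and bottle and carton stand before the feeder. I'll zoom in on these.

```bash
python3 - <<'E'
from h import *
crop('top0',380,190,460,310,6,'ckt')
crop('scene0',110,150,200,260,6,'cks')
crop('top0',150,170,350,240,4,'cgt')
crop('scene0',220,170,450,280,3.4,'cgs')
E
```

```text
(no output)
```

View pics/ckt.png

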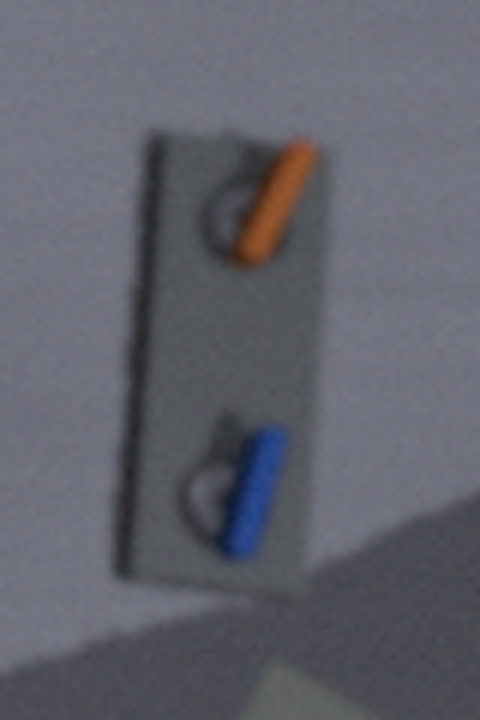

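View pics/cks.png

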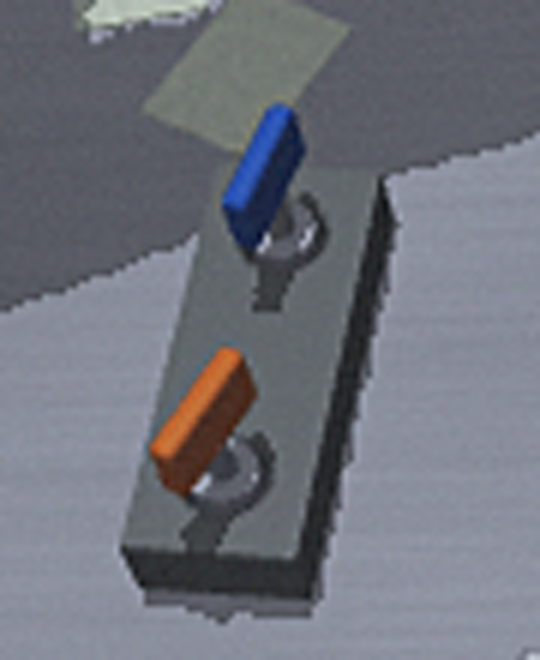

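View pics/cgt.png

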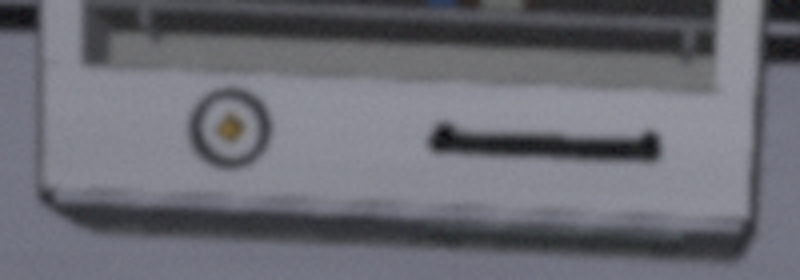

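View pics/cgs.png

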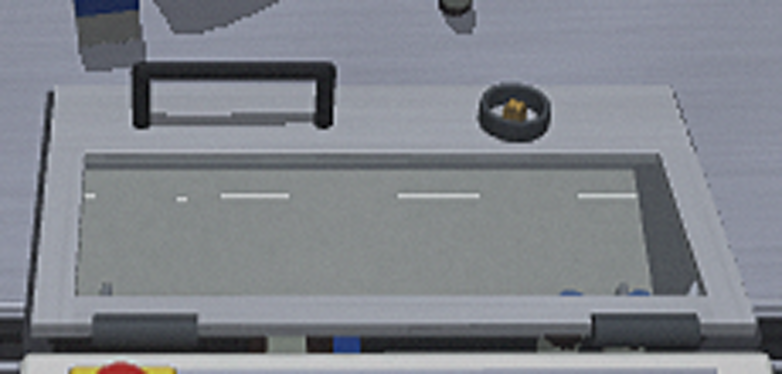

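```bash
python3 - <<'E'
from h import *
T=load('top0');S=load('scene0')
p=lambda *a:print(*[np.round(x,4) if not isinstance(x,str) else x for x in a])
p('key ends top',atz(T,425.5,262,.08),atz(T,419.2,282.2,.08),'scene',atz(S,157.5,168.3,.08),atz(S,148.7,184.2,.08))
for nm,im in(('T',T),('S',S)):
    hsv=cv2.cvtColor(im['frame'],cv2.COLOR_RGB2HSV)
    box=(slice(255,290),slice(410,440)) if nm=='T' else (slice(160,200),slice(135,175))
    m=np.zeros(hsv.shape[:2],bool); h=hsv[box]; m[box]=(h[...,0]>105)&(h[...,0]<125)&(h[...,1]>140)
    vs,us=np.nonzero(m)
    P=np.array([world(im,u,v) for u,v in zip(us,vs)]); P=P[P[:,2]>.04]
    print(nm,len(P),'zmax',P[:,2].max().round(4)); t=P[P[:,2]>P[:,2].max()-.012]
    p('top pts mean',t.mean(0),t.min(0),t.max(0),'all',P.mean(0),P.min(0),P.max(0))
    c=P[:,:2]-P[:,:2].mean(0);w,V=np.linalg.eigh(c.T@c);p('dir',V[:,1],np.degrees(np.arctan2(V[1,1],V[0,1])))
# block corners, z=.03, top crop/6+(380,190)
for u,v in((155,135),(330,150),(125,575),(300,595)): p('blk',atz(T,380+u/6,190+v/6,.03))
# guard rail plane depth
for nm,im,pts in(('T',T,((175,195),(200,215),(225,197),(245,210),(325,213))),('S',S,((330,185),(400,210),(250,205),(340,205)))):
    for u,v in pts: p(nm,world(im,u,v))
# collar ring crop top 4x: centre (231,127)
p('collarT', [world(T,150+231/4,170+127/4)]); 
E
```

```text
key ends top [ 0.4555 -0.3277  0.08  ] [ 0.415  -0.3137  0.08  ] scene [ 0.4188 -0.3125  0.08  ] [ 0.4589 -0.3269  0.08  ]
T 117 zmax 0.084
top pts mean [ 0.4355 -0.3194  0.0796] [ 0.4155 -0.329   0.0724] [ 0.4556 -0.31    0.084 ] all [ 0.4353 -0.3192  0.0793] [ 0.4155 -0.329   0.0695] [ 0.4556 -0.3099  0.084 ]
dir [-0.9484  0.3172] 161.5077
S 158 zmax 0.9818
top pts mean [ 1.0957 -0.0881  0.9818] [ 1.0957 -0.0881  0.9818] [ 1.0957 -0.0881  0.9818] all [ 0.4452 -0.3192  0.079 ] [ 0.4164 -0.3313  0.0546] [ 1.0957 -0.0881  0.9818]
dir [-0.9513 -0.3082] -162.0465
blk [ 0.5664 -0.3027  0.03  ]
blk [ 0.5618 -0.3649  0.03  ]
blk [ 0.4095 -0.2876  0.03  ]
blk [ 0.4037 -0.348   0.03  ]
T [0.5732 0.1728 0.1401]
T [0.5358 0.1232 0.1297]
T [0.5701 0.0733 0.1419]
T [0.5463 0.0341 0.1336]
T [ 0.5428 -0.1228  0.1323]
S [ 0.4156  0.0566 -0.0006]
S [0.5747 0.1608 0.1424]
S [ 0.5538 -0.1176  0.1394]
S [0.5584 0.0509 0.139 ]
collarT [[0.5582 0.1051 0.1508]]
```

```bash
python3 - <<'E'
from h import *
T=load('top0');S=load('scene0')
p=lambda *a:print(*[np.round(x,4) if not isinstance(x,str) else x for x in a])
a,b=(150+445/4,170+142/4),(150+650/4,170+150/4)
A,B=atz(T,*a,.1765),atz(T,*b,.1765);p('barT',A,B,(A+B)/2,np.degrees(np.arctan2(*(A-B)[[0,1]])))
s=lambda u,v:(220+u/3.4,170+v/3.4)
A,B=atz(S,*s(328,70),.176),atz(S,*s(138,69),.176);p('barS',A,B,(A+B)/2,np.degrees(np.arctan2(*(A-B)[[0,1]])))
p('spT',atz(T,150+231/4,170+127/4,.1508),'spS',atz(S,*s(514,103),.1508))
p('collar T',atz(T,150+231/4,170+127/4,.1508),'collar S top',atz(S,*s(514,104),.1508))
# plane fit on rail pixels
P=[]
for im,r in((T,(slice(190,216),slice(165,330))),(S,(slice(195,214),slice(240,425)))):
    f=im['frame'][r].astype(int); 
    vs,us=np.nonzero(f.min(-1)>120)
    for u,v in zip(us,vs): P.append(world(im,u+r[1].start,v+r[0].start))
P=np.array(P);P=P[(P[:,2]>.12)&(P[:,2]<.147)&(P[:,0]>.5)&(P[:,0]<.62)]
for _ in range(5):
    c=P.mean(0);n=np.linalg.svd(P-c,full_matrices=False)[2][2];n*=np.sign(n[2]);d=(P-c)@n;P=P[abs(d)<.003]
p('plane',len(P),c,n,'tilt',np.degrees(np.arccos(n[2])),'yaw',np.degrees(np.arctan2(-n[1],-n[0])))
# front edge of guard T crop: (45,195)->(750,222) z?
for u,v in((45,192),(750,220)): p('edge',atz(T,150+u/4,170+v/4,.126))
for (u,v) in((52,90),(670,88)): p('edgeS',atz(S,*s(u,v),.126))
# vial2,carton
p('vial',atz(T,209,296,.062),'carton',atz(T,320,288,.085),atz(T,316,287,.085),atz(T,330,288,.085),atz(T,333,325,.085), world(T,322,300))
p('vialS',atz(S,356,155,.062),'cartS',[atz(S,u,v,.085) for u,v in((239,134),(256,132),(244,168),(261,166))])
E
python3 - <<'E'
import sys;sys.path.insert(0,'.')
from h import *
import os;os.chdir('.')
crop('top0',190,185,226,220,16,'sp1');crop('scene0',355,190,388,215,20,'sp2');crop('top0',300,270,345,335,8,'car')
E
```

```text
barT [ 0.5468 -0.001   0.1765] [ 0.5443 -0.097   0.1765] [ 0.5455 -0.049   0.1765] 1.4908
barS [0.5496 0.0048 0.176 ] [ 0.546 -0.097  0.176] [ 0.5478 -0.0461  0.176 ] 1.9893
spT [0.5582 0.1051 0.1508] spS [0.5572 0.108  0.1508]
collar T [0.5582 0.1051 0.1508] collar S top [0.5578 0.1079 0.1508]
plane 5796 [0.5571 0.0352 0.1375] [-0.3337  0.0098  0.9426] tilt 19.4994 yaw -1.6777
edge [0.5293 0.201  0.126 ]
edge [ 0.5205 -0.1476  0.126 ]
edgeS [ 0.5249 -0.1462  0.126 ]
edgeS [0.5335 0.2038 0.126 ]
vial [0.38   0.1097 0.062 ] carton [ 0.3996 -0.1159  0.085 ] [ 0.4014 -0.108   0.085 ] [ 0.4    -0.1358  0.085 ] [ 0.3283 -0.1417  0.085 ] [ 0.3762 -0.12    0.086 ]
vialS [0.3811 0.1109 0.062 ] cartS [[ 0.3342 -0.1428  0.085 ]
 [ 0.3295 -0.1057  0.085 ]
 [ 0.4267 -0.1317  0.085 ]
 [ 0.4225 -0.0962  0.085 ]]
```

View pics/sp1.png

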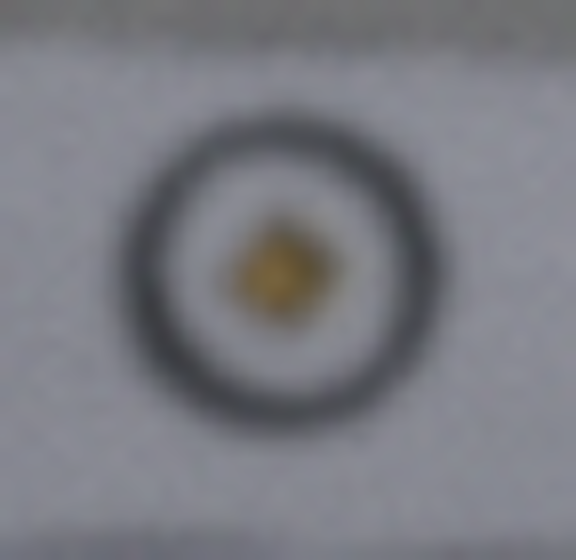

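View pics/sp2.png

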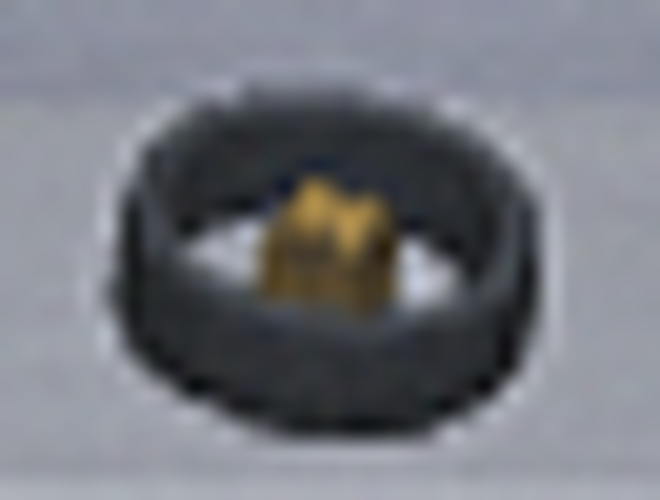

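```bash
cat >> h.py <<'E'
PHI=np.radians(-1.6)
gx=np.array([np.cos(.349)*np.cos(PHI),np.cos(.349)*np.sin(PHI),np.sin(.349)])
gy=np.array([-np.sin(PHI),np.cos(PHI),0]); gz=np.cross(gx,gy)
def st():
    s=get_state(); return s,np.array(s['tcp_pos']),Rn.from_quat(s['eef_rot']).as_matrix()
def frame(yax,zax):
    y=np.array(yax,float);y/=np.linalg.norm(y);z=np.array(zax,float);z-=y*(z@y);z/=np.linalg.norm(z)
    return np.column_stack([np.cross(y,z),y,z])
def go(pos,R,P0=None,R0=None):
    s,p,r=st()
    if P0 is not None:p,r=P0,R0
    w=np.degrees(Rn.from_matrix(r.T@R).as_rotvec());t=r.T@(np.array(pos)-p)
    print('turn',w.round(2),'shift',t.round(4),'rows',max(np.linalg.norm(w)/8.59,np.linalg.norm(t)/.05).round(1));return w,t
E
python3 - <<'E'
from h import *
s,p,r=st();print(r.round(3),gz)
a=np.radians(-19.2+90)
for k in(1,-1): go([.437,-.320,.13],frame([0,0,-1],[k*np.cos(a),k*np.sin(a),0]))
E
```

```text
[[-0.896 -0.001  0.444]
 [-0.444  0.001 -0.896]
 [ 0.    -1.    -0.002]] [-0.34182494  0.00954804  0.93971514]
turn [ 4.0000e-02 -1.3446e+02 -1.0000e-01] shift [-0.2496  0.1007 -0.0436] rows 15.7
turn [8.000e-02 4.554e+01 4.000e-02] shift [-0.2496  0.1007 -0.0436] rows 5.5
```

```bash
python3 -m creep '[0,45.5,0,-0.2496,0.1007,-0.0436,1, 0,45.5,0,-0.2496,0.1007,-0.0436,1, 0,45.5,0,-0.2496,0.1007,-0.0436,1, 0,45.5,0,-0.2496,0.1007,-0.0436,1, 0,45.5,0,-0.2496,0.1007,-0.0436,1, 0,45.5,0,-0.2496,0.1007,-0.0436,1, 0,45.5,0,-0.2496,0.1007,-0.0436,1, 0,45.5,0,-0.2496,0.1007,-0.0436,1]' 60
python3 - <<'E'
from h import *
print(get_state()['joint_positions'])
save('wrist','w1')
a=np.radians(-19.2-90)
go([.437,-.320,.05],frame([0,0,-1],[np.cos(a),np.sin(a),0]))
E
```

```text
time_s: 0.95
tcp_pos: [0.4372, -0.3198, 0.1299]
eef_rot: [0.116, 0.698, -0.697, -0.117]
wrist_force: [0.5, 0.6, -0.7]
finger_gap: 0.0855
[-6.31125284e-01  3.52098334e-01 -2.80948549e-01  9.39742909e-01
 -6.13826430e-04  2.84181539e+00]
turn [-0.02  0.11  0.06] shift [ 0.      0.0805 -0.0006] rows 1.6
```

View pics/w1.png

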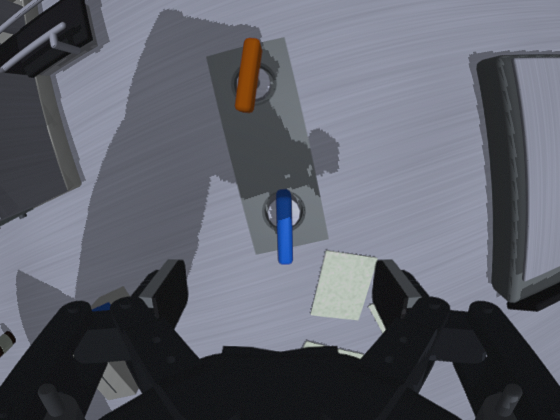

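```bash
cat >> h.py <<'E'
def wray(im,u,v):
    K=im['K'];dx,dy=(u-K[0,2])/K[0,0],(v-K[1,2])/K[1,1];r=np.hypot(dx,dy)+1e-12
    d=np.array([np.sin(r)*dx/r,np.sin(r)*dy/r,np.cos(r)]);return d
def wworld(im,u,v,z=None):
    d=wray(im,u,v);z=im['z_map'][int(round(v)),int(round(u))] if z is None else z
    return im['R'].T@(d/d[2]*z-im['t'])
def watz(im,u,v,h):
    d=im['R'].T@wray(im,u,v);o=-im['R'].T@im['t'];return o+d*(h-o[2])/d[2]
E
python3 - <<'E'
from h import *
im=load('w1')
hsv=cv2.cvtColor(im['frame'],cv2.COLOR_RGB2HSV);m=(hsv[...,0]>100)&(hsv[...,0]<130)&(hsv[...,1]>120)
m[:180]=0;m[270:]=0;m[:,:265]=0;m[:,300:]=0
vs,us=np.nonzero(m);print(len(us),us.min(),us.max(),vs.min(),vs.max())
P=np.array([wworld(im,u,v) for u,v in zip(us,vs)]);P=P[(P[:,2]>.074)&(P[:,2]<.09)];print(len(P),P.min(0),P.max(0),P.mean(0))
c=P[:,:2]-P[:,:2].mean(0);V=np.linalg.svd(c)[2][0] if len(c)<2000 else np.linalg.eigh(c.T@c)[1][:,1];print(np.degrees(np.arctan2(V[1],V[0])))
q=c@V;print(q.min(),q.max(),P[:,:2].mean(0)+V*(q.min()+q.max())/2)
crop('w1',200,170,370,280,4.5,'w1c')
E
```

```text
1103 276 292 189 263
1004 [ 0.41469199 -0.33285749  0.07450418] [ 0.45878147 -0.31262335  0.08179042] [ 0.43785265 -0.32296952  0.07960685]
163.208088965056
-0.021513287145030917 0.023283644715095454 [ 0.43700521 -0.3227138 ]
```

View pics/w1c.png

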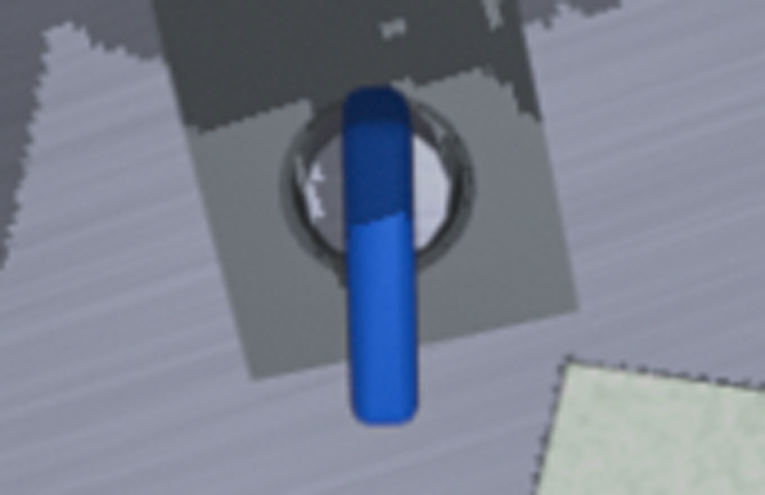

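```bash
python3 -m creep '[0,-0.8,0,0,0.045,0.0016,1, 0,-0.8,0,0,0.0825,0.0016,1, 0,-0.8,0,0,0.0825,0.0016,1, 0,-0.8,0,0,0.0825,0.0016,-1, 0,-0.8,0,0,0.0825,0.0016,-1, 0,-0.8,0,0,0.0825,0.0016,-1, 0,-0.8,0,0,0.0825,0.0016,-1, 0,-0.8,0,0,0.0825,0.0016,-1, 0,-0.8,0,0,0.0825,0.0016,-1, 0,-0.8,0,0,0.0825,0.0016,-1]' 80
python3 - <<'E'
from h import *
s=get_state();print(s['moment'],s['finger_gap'],s['wrist_force'])
save('wrist','w2')
E
```

```text
time_s: 2.0
tcp_pos: [0.4374, -0.3226, 0.0492]
eef_rot: [-0.113, -0.698, 0.698, 0.112]
wrist_force: [-1.3, -0.4, 5.7]
finger_gap: 0.0087
[ 0.09858304  0.15566637 -0.00888857] 0.008678637328355911 [-1.27306339 -0.42149633  5.74604337]
```

View pics/w2.png

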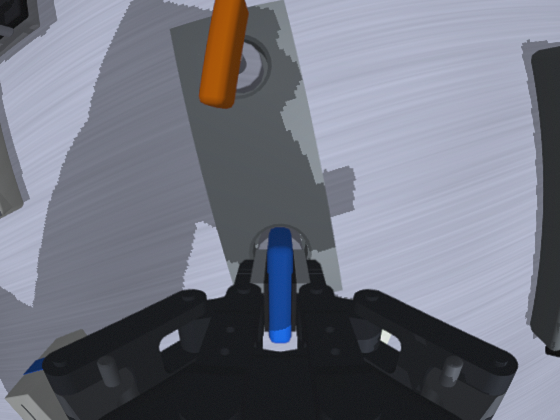

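```bash
cat >> h.py <<'E'
SP=np.array([.558,.1065,.1508]); LT=SP-.013*gz
def keyR(Wdeg):  # W: cw angle (seen from outside) of tool; handle(tool x) angle = 359.8-W in guard plane
    a=np.radians(360-Wdeg); xd=np.cos(a)*gx+np.sin(a)*gy
    y=-gz; z=np.cross(xd,y); return np.column_stack([xd,y,z])
LK=.0372
E
python3 - <<'E'
from h import *
s,p,r=st(); print(np.degrees(np.arctan2(r[1,0],r[0,0])))
R=keyR(45);F=LT+.08*gz+.055*R[:,0]
P=F-LK*R[:,1];print(P)
go(P,R)
p1=p+np.array([0,0,.15]);r1=r
E
```

```text
161.65331211373808
[0.55782804 0.06759876 0.26201737]
turn [  23.22 -149.73   13.99] shift [ 0.0082 -0.2132 -0.4081] rows 17.7
```

```bash
python3 -m creep '[0,0,0,0,-0.05,0,-1, 0,0,0,0,-0.10,0,-1, 0,0,0,0,-0.15,0,-1, 23.2,-149.7,14,0.008,-0.23,-0.40,-1, 23.2,-149.7,14,0.008,-0.23,-0.40,-1, 23.2,-149.7,14,0.008,-0.23,-0.40,-1, 23.2,-149.7,14,0.008,-0.23,-0.40,-1, 23.2,-149.7,14,0.008,-0.23,-0.40,-1, 23.2,-149.7,14,0.008,-0.23,-0.40,-1, 23.2,-149.7,14,0.008,-0.23,-0.40,-1, 23.2,-149.7,14,0.008,-0.23,-0.40,-1, 23.2,-149.7,14,0.008,-0.23,-0.40,-1]' 80
python3 - <<'E'
from h import *
s,p,r=st(); print(s['joint_positions'].round(2),s['finger_gap'])
R=keyR(45);F=LT+.08*gz+.055*R[:,0]
go(F-LK*R[:,1],R)
E
```

```text
time_s: 3.25
tcp_pos: [0.5571, 0.0656, 0.2788]
eef_rot: [0.314, -0.539, 0.685, -0.376]
wrist_force: [-0.4, -0.8, -0.6]
finger_gap: 0.0089
[ 0.21  0.19 -0.13  1.11 -0.17  2.32] 0.008899085935634585
turn [ 11.25 -73.     6.52] shift [-0.0025  0.0162 -0.0041] rows 8.6
```

```bash
python3 -m creep '[11.2,-73,6.5,-0.0025,0.0162,-0.0041,-1, 11.2,-73,6.5,-0.0025,0.0162,-0.0041,-1, 11.2,-73,6.5,-0.0025,0.0162,-0.0041,-1, 11.2,-73,6.5,-0.0025,0.0162,-0.0041,-1, 11.2,-73,6.5,-0.0025,0.0162,-0.0041,-1, 11.2,-73,6.5,-0.0025,0.0162,-0.0041,-1, 11.2,-73,6.5,-0.0025,0.0162,-0.0041,-1, 11.2,-73,6.5,-0.0025,0.0162,-0.0041,-1, 11.2,-73,6.5,-0.0025,0.0162,-0.0041,-1, 11.2,-73,6.5,-0.0025,0.0162,-0.0041,-1]'
python3 - <<'E'
from h import *
s,p,r=st(); print(s['joint_positions'].round(2),s['finger_gap'])
save('wrist','w3');save('scene','s3')
R=keyR(45);F=LT+.08*gz+.055*R[:,0]
go(F-LK*R[:,1],R)
E
```

```text
time_s: 4.25
tcp_pos: [0.5547, 0.0616, 0.2606]
eef_rot: [-0.595, 0.167, -0.393, 0.681]
wrist_force: [-0.9, 0.4, -1.7]
finger_gap: 0.0088
[ 0.15  0.06 -0.37  0.8  -0.07  0.96] 0.008838630124176083
turn [ 0.43 -0.76  0.09] shift [-0.0023 -0.0003  0.0058] rows 0.1
```

View pics/w3.png

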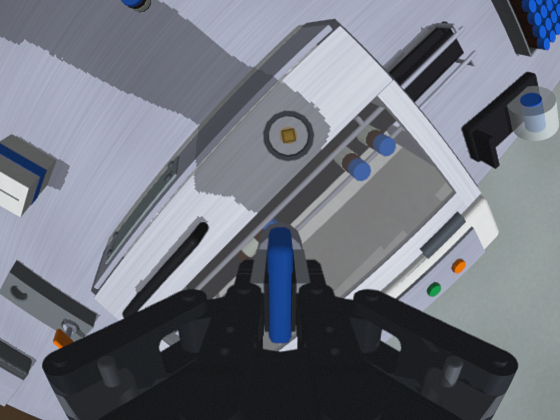

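View pics/s3.png

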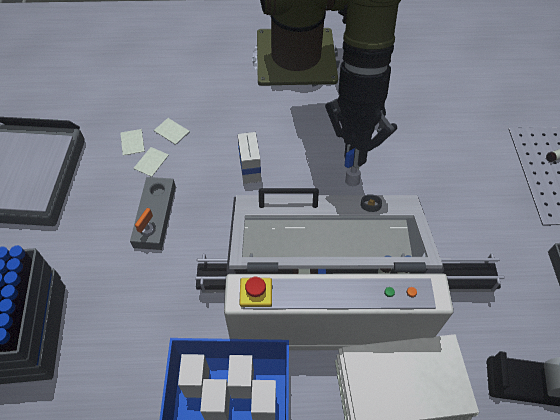

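```bash
python3 - <<'E'
from h import *
crop('w3',258,105,320,165,10,'w3c')
im=load('w3');print(wworld(im,289,136))
E
```

```text
[0.55734336 0.1075384  0.14971962]
```

View pics/w3c.png

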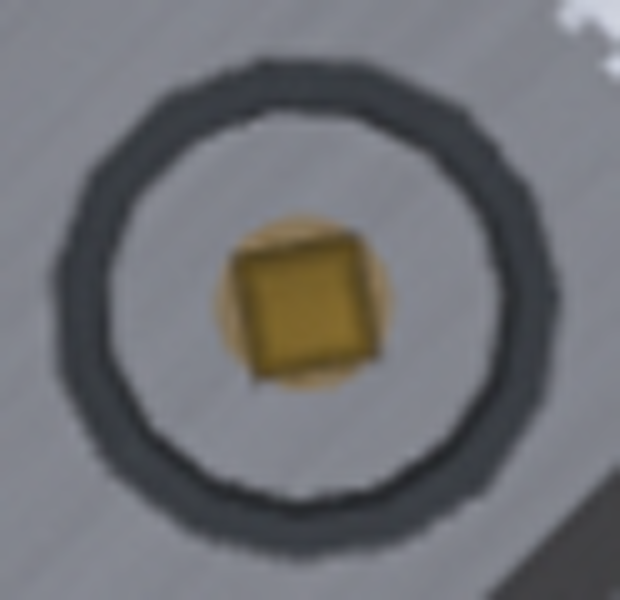

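```bash
python3 - <<'E'
from h import *
im=load('w3')
o=-im['R'].T@im['t']
def pl(u,v):
    d=im['R'].T@wray(im,258+u/10-.5+.05,105+v/10-.5+.05);return o+d*(((SP-o)@gz)/(d@gz))
C=[pl(*c) for c in((235,255),(360,235),(380,355),(255,380))]
print('centre',np.mean(C,0),'collar',pl(306,305))
for i in range(4):
    e=C[(i+1)%4]-C[i];print(np.linalg.norm(e).round(4),np.degrees(np.arctan2(e@gy,e@gx)).round(1))
for q in((55,305),(558,305),(306,55),(306,555)):print((pl(*q)-SP).round(4))
# handle bar edge check: guard y axis in wrist view
s,p,r=st();print('tool x angle',np.degrees(np.arctan2(r[:,0]@gy,r[:,0]@gx)))
E
```

```text
centre [0.55628417 0.10765902 0.15016408] collar [0.5561471  0.10764687 0.15011435]
0.0095 53.7
0.0092 -36.1
0.0096 -124.0
0.0096 143.3
[-0.0149 -0.0117 -0.0053]
[0.0112 0.0142 0.0039]
[-0.0139  0.015  -0.0052]
[ 0.0103 -0.0128  0.0039]
tool x angle -45.761304798478875
```

```bash
python3 - <<'E'
from h import *
crop('w3',240,215,320,355,5,'w3k')
im=load('w3');s,p,r=st();o=-im['R'].T@im['t']
print('cam in tool',r.T@(o-p))
for u,v in((280,228),(280,343)):
    d=im['R'].T@wray(im,u,v);
    P=o+d*(((p-.0308*r[:,1]-o)@r[:,1])/(d@r[:,1]));print((r.T@(P-p)).round(4), (r.T@(wworld(im,u,v+(6 if v<300 else -6))-p)).round(4))
E
```

```text
cam in tool [-0.06724342 -0.14278819 -0.00103132]
[-0.0306 -0.0308 -0.0009] [-0.0231 -0.0159 -0.0009]
[ 0.0215 -0.0308 -0.0009] [ 0.0177 -0.0315 -0.0009]
```

View pics/w3k.png

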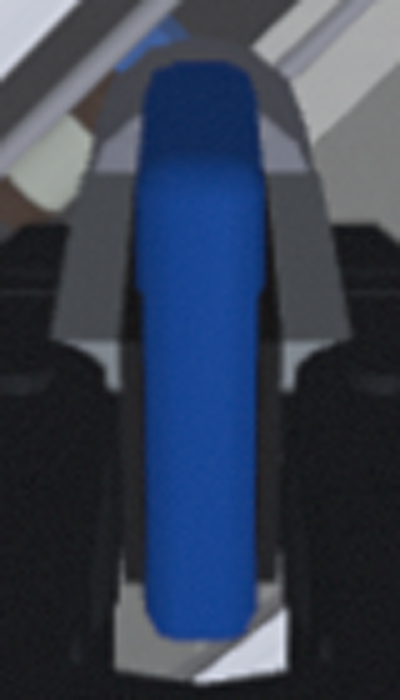

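```bash
python3 - <<'E'
from h import *
im=load('w3');s,p,r=st();o=-im['R'].T@im['t']
for u,v,h in((280,247.5,-.0308),(280,342.5,-.0308),(280,227.5,-.0028)):
    d=im['R'].T@wray(im,u,v);
    P=o+d*(((p+h*r[:,1]-o)@r[:,1])/(d@r[:,1]));print((r.T@(P-p)).round(4))
m=[(v,(r.T@(wworld(im,280,v)-p)).round(4)) for v in(228,232,238,244,246,248,250,256,270,300,330,340,342)]
for x in m:print(x)
R=keyR(35.8)
for S in(np.array([.5566,.1074,.1503]),):
    F=S+.012*gz; go(F-LK*R[:,1],R)
E
```

```text
[-0.023  -0.0308 -0.0009]
[ 0.0212 -0.0308 -0.0009]
[-0.0216 -0.0028 -0.0009]
(228, array([-0.0231, -0.0079, -0.0009]))
(232, array([-0.0233, -0.014 , -0.0009]))
(238, array([-0.0231, -0.0207, -0.0009]))
(244, array([-0.0229, -0.0269, -0.0009]))
(246, array([-0.0227, -0.0286, -0.0009]))
(248, array([-0.0223, -0.0297, -0.0009]))
(250, array([-0.0215, -0.0297, -0.0009]))
(256, array([-0.0199, -0.0315, -0.0009]))
(270, array([-0.0139, -0.0311, -0.0009]))
(300, array([-0.0004, -0.0307, -0.0009]))
(330, array([ 0.0142, -0.0312, -0.0009]))
(340, array([ 0.0188, -0.0321, -0.0009]))
(342, array([ 0.0212, -0.0305, -0.0009]))
turn [ 0.44 -9.96  0.06] shift [-0.0591  0.0546  0.005 ] rows 1.6
```

```bash
python3 - <<'E'
from h import *
R=keyR(35.8);S=np.array([.5563,.1077,.1502])
go(S+.010*gz-R@np.array([-.0007,LK,-.0009]),R)
E
```

```text
turn [ 0.44 -9.96  0.06] shift [-0.059   0.0566  0.006 ] rows 1.6
```

```bash
python3 -m creep '[0.4,-10,0,-0.059,0.02,0.006,-1, 0.4,-10,0,-0.059,0.045,0.006,-1, 0.4,-10,0,-0.059,0.0566,0.006,-1, 0.4,-10,0,-0.059,0.0566,0.006,-1, 0.4,-10,0,-0.059,0.0566,0.006,-1]'
python3 - <<'E'
from h import *
R=keyR(35.8);S=np.array([.5563,.1077,.1502])
go(S+.010*gz-R@np.array([-.0007,LK,-.0009]),R)
save('wrist','w4');im=save('scene','s4');crop('s4',330,120,420,230,6,'s4c')
print(get_state()['wrist_force'],get_state()['moment'])
E
```

```text
time_s: 4.85
tcp_pos: [0.5427, 0.1081, 0.1961]
eef_rot: [-0.624, 0.105, -0.341, 0.695]
wrist_force: [1.3, 0.5, -1.7]
finger_gap: 0.0087
turn [-0.03  0.06  0.16] shift [-0.0017  0.0006 -0.0009] rows 0.0
[-0.29803796  0.33159243 -0.54135991] [-0.02714626  0.43523396  0.03302239]
```

View pics/s4c.png

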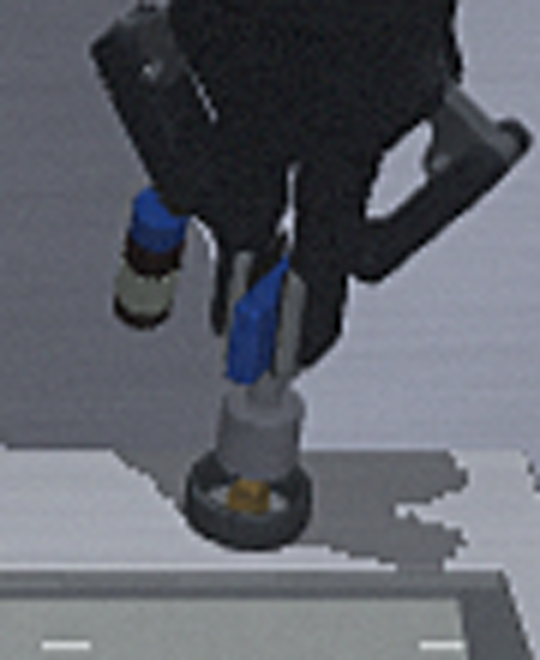

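View pics/w4.png

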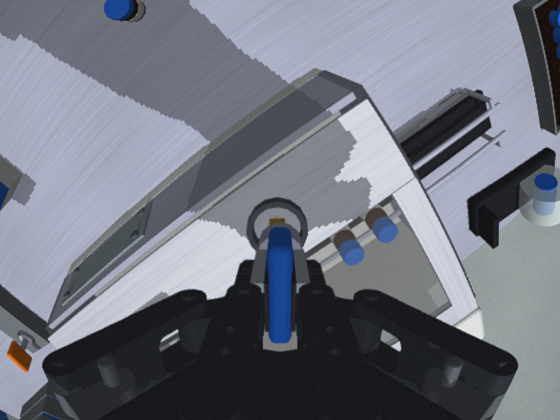

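```bash
python3 -m creep '[0,0,0,-0.0017,0.0,-0.001,-1, 0,0,0,-0.0017,0.003,-0.001,-1, 0,0,0,-0.0017,0.006,-0.001,-1, 0,0,0,-0.0017,0.006,-0.001,-1]'
python3 - <<'E'
from h import *
R=keyR(35.8);S=np.array([.5563,.1077,.1502])
go(S+.004*gz-R@np.array([-.0007,LK,-.0009]),R)
save('wrist','w5');save('scene','s5');crop('s5',350,150,400,220,9,'s5c');crop('w5',230,180,330,260,7,'w5c')
print(get_state()['wrist_force'],get_state()['moment'])
E
```

```text
time_s: 5.35
tcp_pos: [0.5417, 0.1084, 0.1886]
eef_rot: [-0.624, 0.105, -0.34, 0.695]
wrist_force: [0.9, 0.6, -1.6]
finger_gap: 0.0088
turn [0.02 0.14 0.08] shift [ 0.0014 -0.0001  0.001 ] rows 0.0
[-0.68412263 -0.20132034 -1.26483779] [0.03011844 0.43633479 0.019845  ]
```

View pics/s5c.png

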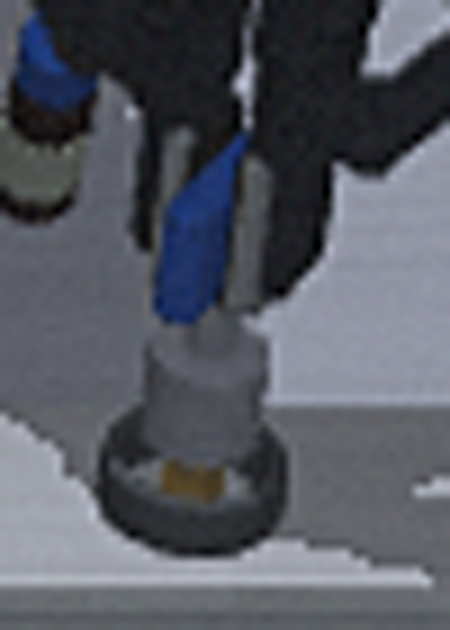

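View pics/w5c.png

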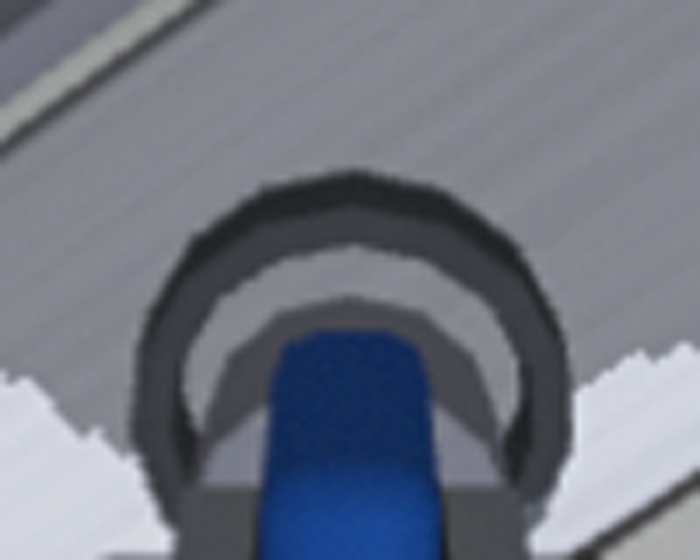

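```bash
python3 - <<'E'
from h import *
im=load('w5')
# camera-fixed tool frame: cam pose in tool from w3 offset
s,p,r=st();o=-im['R'].T@im['t'];print('cam in tool',(r.T@(o-p)).round(4), p, [get_state()['tcp_pos'].round(4) for _ in range(2)])
Rc=r.T@im['R'].T  # cam->tool
oc=np.array([-.06724,-.14279,-.00103])
def at(u,v,h):
    d=Rc@wray(im,u,v);return (oc+d*((h-oc[1])/d[1])).round(4)
c=lambda x,y:(230+x/7-.43,180+y/7-.43)
print('barrel rim',at(*c(350,297),.0152),'->kx',at(*c(350,297),.0152)[0]+.0125)
print('barrel sides',at(*c(205,460),.0152),at(*c(498,460),.0152))
for h in(.0372+.004,.0372+.006): print('ring outer top',h,at(*c(352,172+25),h)[0]+.0195, at(*c(352,172),h+.013)[0]+.0195)
for (x,y) in((352,190),(352,230),(160,400),(352,270)):
    u,v=c(x,y);d=wray(im,u,v);z=im['z_map'][int(round(v)),int(round(u))];print((x,y),(Rc@(d/d[2]*z)+oc).round(4))
E
```

```text
cam in tool [-0.0672 -0.1427 -0.0003] [0.54178016 0.10850767 0.18877887] [array([0.5418, 0.1085, 0.1888]), array([0.5418, 0.1085, 0.1888])]
barrel rim [-0.0187  0.0152 -0.0011] ->kx -0.006200000000000001
barrel sides [-0.006   0.0152 -0.0119] [-0.0059  0.0152  0.0099]
ring outer top 0.0412 9.99999999999994e-05 0.0011999999999999997
ring outer top 0.043199999999999995 0.0005999999999999998 0.0017000000000000001
(352, 190) [-0.0192  0.0443 -0.001 ]
(352, 230) [-0.0168  0.0404 -0.001 ]
(160, 400) [-0.0014  0.0411 -0.0175]
(352, 270) [-0.0094  0.0537 -0.001 ]
```

```bash
python3 -m creep '[0,0,0,0,0.002,0,-1, 0,0,0,0,0.004,0,-1, 0,0,0,0,0.006,0,-1, 0,0,0,0,0.006,0,-1]'
python3 - <<'E'
from h import *
s,p,r=st();print((r.T@s['wrist_force']).round(2),(r.T@s['moment']).round(2),'foot height over S plane',((p+LK*r[:,1]-SP)@gz).round(4))
E
```

```text
time_s: 5.85
tcp_pos: [0.5438, 0.1085, 0.1829]
eef_rot: [-0.624, 0.105, -0.34, 0.696]
wrist_force: [-0.5, 0.8, -1.0]
finger_gap: 0.0091
[-1.15  0.79  0.13] [-0.18 -0.01  0.35] foot height over S plane -0.0022
```

No contact force yet, though the foot should be about 2.5 mm past the spindle top. That fits the chamfer entering the socket, so I'll continue down.

```bash
python3 -m creep '[0,0,0,0,0.002,0,-1, 0,0,0,0,0.004,0,-1, 0,0,0,0,0.004,0,-1]'
python3 - <<'E'
from h import *
s,p,r=st();print((r.T@s['wrist_force']).round(2),(r.T@s['moment']).round(2),'foot height over S plane',((p+LK*r[:,1]-SP)@gz).round(4),r.T@(p+LK*r[:,1]-SP))
E
```

```text
time_s: 6.15
tcp_pos: [0.5452, 0.1084, 0.1792]
eef_rot: [-0.624, 0.105, -0.34, 0.696]
wrist_force: [-0.3, -0.3, -1.7]
finger_gap: 0.0089
[-0.53  1.45 -0.77] [-0.22 -0.    0.33] foot height over S plane -0.0061 [-2.76508390e-03  6.09164474e-03 -9.27476568e-05]
```

```bash
python3 -m creep '[0,0,0,0,0.002,0,-1, 0,0,0,0,0.004,0,-1, 0,0,0,0,0.006,0,-1, 0,0,0,0,0.006,0,-1]'
python3 - <<'E'
from h import *
s,p,r=st();print((r.T@s['wrist_force']).round(2),(r.T@s['moment']).round(2),'foot height over S plane',((p+LK*r[:,1]-SP)@gz).round(4),r.T@(p+LK*r[:,1]-SP))
save('scene','s6');crop('s6',350,150,400,220,9,'s6c')
save('wrist','w6')
E
```

```text
time_s: 6.55
tcp_pos: [0.5473, 0.1084, 0.1736]
eef_rot: [-0.624, 0.105, -0.34, 0.696]
wrist_force: [0.1, -0.2, -1.1]
finger_gap: 0.0086
[-0.07  1.05 -0.34] [-0.28  0.04  0.3 ] foot height over S plane -0.0121 [-2.73913249e-03  1.21049441e-02 -4.82758019e-05]
```

View pics/s6c.png

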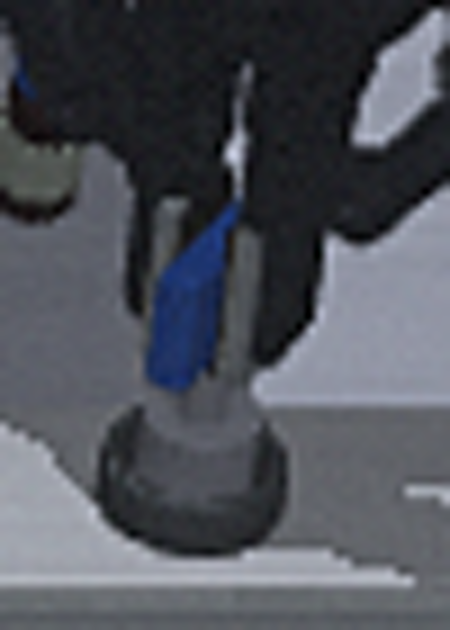

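```bash
python3 -m creep '[0,0,0,0,0.0015,0,-1, 0,0,0,0,0.003,0,-1, 0,0,0,0,0.003,0,-1, 0,0,0,0,0.003,0,-1]'
python3 - <<'E'
from h import *
s,p,r=st();print((r.T@s['wrist_force']).round(2),(r.T@s['moment']).round(2),'foot height over S plane',((p+LK*r[:,1]-SP)@gz).round(4),s['joint_positions'].round(3))
E
```

```text
time_s: 7.05
tcp_pos: [0.5483, 0.1085, 0.1725]
eef_rot: [-0.624, 0.104, -0.341, 0.696]
wrist_force: [-7.1, -0.3, 9.3]
finger_gap: 0.0087
[ -2.46 -11.2   -2.42] [-0.78  0.03  0.77] foot height over S plane -0.0135 [ 0.25   0.128 -0.546  0.558 -0.095  0.884]
```

```bash
python3 -m creep '[0,8,0,0,0,0,-1, 0,16,0,0,0,0,-1, 0,24,0,0,0,0,-1]'
python3 - <<'E'
from h import *
s,p,r=st();print((r.T@s['wrist_force']).round(2),(r.T@s['moment']).round(2),'foot height over S plane',((p+LK*r[:,1]-SP)@gz).round(4),'W',-np.degrees(np.arctan2(r[:,0]@gy,r[:,0]@gx)))
E
```

```text
time_s: 7.35
tcp_pos: [0.5485, 0.1082, 0.1726]
eef_rot: [-0.538, 0.248, -0.465, 0.658]
wrist_force: [-5.1, -1.7, 8.7]
finger_gap: 0.0088
[ 0.74 -9.94 -2.44] [-0.97 -0.3   0.12] foot height over S plane -0.0135 W 59.942955668286885
```

```bash
python3 -m creep '[0,8,0,0,0,0,-1, 0,16,0,0,0,0,-1, 0,24,0,0,0,0,-1, 0,31,0,0,0,0,-1, 0,31,0,0,0,0,-1]'
python3 - <<'E'
from h import *
s,p,r=st();print((r.T@s['wrist_force']).round(2),(r.T@s['moment']).round(2),'foot height over S plane',((p+LK*r[:,1]-SP)@gz).round(4),'W',-np.degrees(np.arctan2(r[:,0]@gy,r[:,0]@gx)),s['joint_positions'].round(3))
save('scene','s7');crop('s7',350,150,400,220,9,'s7c')
E
```

```text
time_s: 7.85
tcp_pos: [0.5488, 0.1083, 0.1727]
eef_rot: [0.395, -0.414, 0.591, -0.569]
wrist_force: [-5.4, -2.2, 8.7]
finger_gap: 0.0087
[  2.39 -10.01  -1.98] [-0.78 -0.1  -0.35] foot height over S plane -0.0135 W 90.75215871993062 [ 0.25   0.128 -0.545  0.557 -0.096  1.845]
```

View pics/s7c.png

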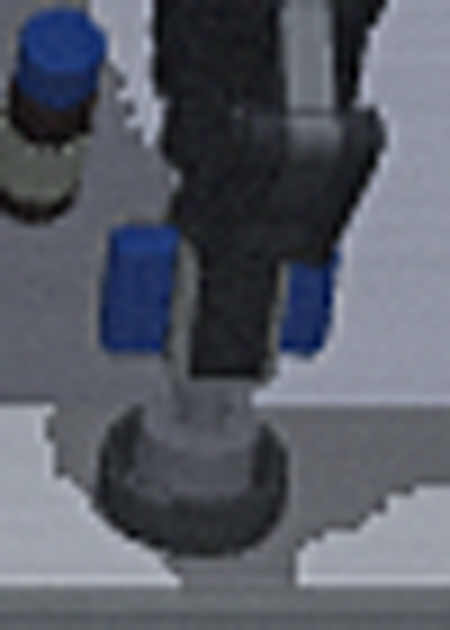

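```bash
python3 -m creep '[0,3.5,0,0,0,0,-1, 0,7,0,0,0,0,-1]'
python3 - <<'E'
from h import *
s,p,r=st();print((r.T@s['moment']).round(2),'W',-np.degrees(np.arctan2(r[:,0]@gy,r[:,0]@gx)))
E
python3 -m creep '[0,2.5,0,0,0,0,-1, 0,5,0,0,0,0,-1]'
python3 - <<'E'
from h import *
s,p,r=st();print((r.T@s['moment']).round(2),'W',-np.degrees(np.arctan2(r[:,0]@gy,r[:,0]@gx)))
E
```

```text
time_s: 8.1
tcp_pos: [0.5488, 0.1083, 0.1727]
eef_rot: [0.358, -0.448, 0.614, -0.542]
wrist_force: [-5.9, -1.9, 8.0]
finger_gap: 0.0086
[-0.74 -0.21 -0.39] W 97.76079574232715
time_s: 8.3
tcp_pos: [0.5489, 0.1082, 0.1727]
eef_rot: [0.331, -0.471, 0.629, -0.523]
wrist_force: [-4.7, -1.9, 8.1]
finger_gap: 0.0089
[-0.69 -0.32 -0.5 ] W 102.72460088517688
```

```bash
python3 -m creep '[0,2,0,0,0,0,-1, 0,4,0,0,0,0,-1, 0,4,0,0,0,0,-1]'
python3 - <<'E'
from h import *
s,p,r=st();print((r.T@s['moment']).round(2),(r.T@s['wrist_force']).round(2),'W',-np.degrees(np.arctan2(r[:,0]@gy,r[:,0]@gx)))
save('wrist','w8')
E
```

```text
time_s: 8.6
tcp_pos: [0.5489, 0.1082, 0.1727]
eef_rot: [0.31, -0.488, 0.64, -0.506]
wrist_force: [-4.3, -2.1, 7.4]
finger_gap: 0.0087
[-0.58 -0.21 -0.59] [ 2.51 -8.47 -0.76] W 106.66174708644468
```

View pics/w8.png

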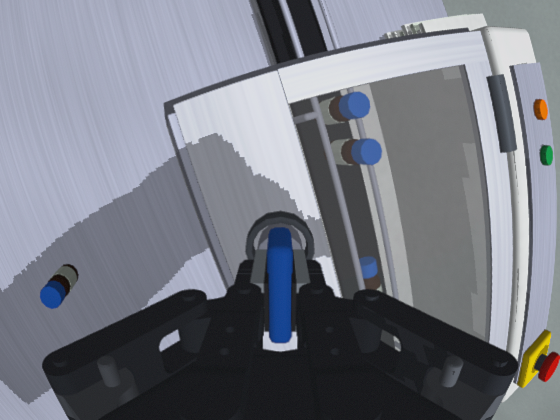

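```bash
python3 -m creep '[0,2.5,0,0,0,0,-1, 0,5,0,0,0,0,-1, 0,5,0,0,0,0,-1]'
python3 - <<'E'
from h import *
s,p,r=st();print((r.T@s['moment']).round(2),(r.T@s['wrist_force']).round(2),'W',-np.degrees(np.arctan2(r[:,0]@gy,r[:,0]@gx)))
im=save('wrist','w9');hsv=cv2.cvtColor(im['frame'],cv2.COLOR_RGB2HSV)
E
python3 -m creep '[0,2.5,0,0,0,0,-1, 0,5,0,0,0,0,-1, 0,5,0,0,0,0,-1]'
python3 - <<'E'
from h import *
s,p,r=st();print((r.T@s['moment']).round(2),(r.T@s['wrist_force']).round(2),'W',-np.degrees(np.arctan2(r[:,0]@gy,r[:,0]@gx)))
save('scene','s9');crop('s9',340,130,410,220,8,'s9c')
E
```

```text
time_s: 8.95
tcp_pos: [0.549, 0.1083, 0.1728]
eef_rot: [0.281, -0.51, 0.653, -0.484]
wrist_force: [-4.0, -0.9, 8.3]
finger_gap: 0.0086
[-0.55 -0.22 -0.51] [ 1.25 -9.21 -0.42] W 111.65561506881383
time_s: 9.3
tcp_pos: [0.549, 0.1083, 0.1728]
eef_rot: [0.253, -0.53, 0.664, -0.462]
wrist_force: [-4.3, -1.4, 7.9]
finger_gap: 0.0088
[-0.5  -0.32 -0.6 ] [ 1.94 -8.87 -0.5 ] W 116.6379850543684
```

View pics/s9c.png

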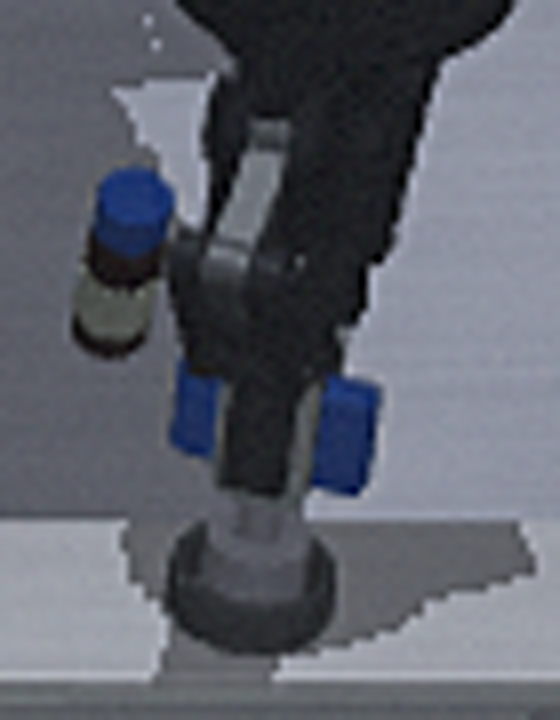

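```bash
python3 - <<'E'
from h import *
save('wrist','w10');crop('w10',220,180,340,350,4.5,'w10c')
s,p,r=st();print(s['joint_positions'],(r.T@s['moment']).round(2),(r.T@s['wrist_force']).round(2))
E
```

```text
[ 0.24956974  0.1284129  -0.54516201  0.55702728 -0.09589259  2.29641935] [-0.47 -0.32 -0.57] [ 2.   -8.   -0.72]
```

View pics/w10c.png

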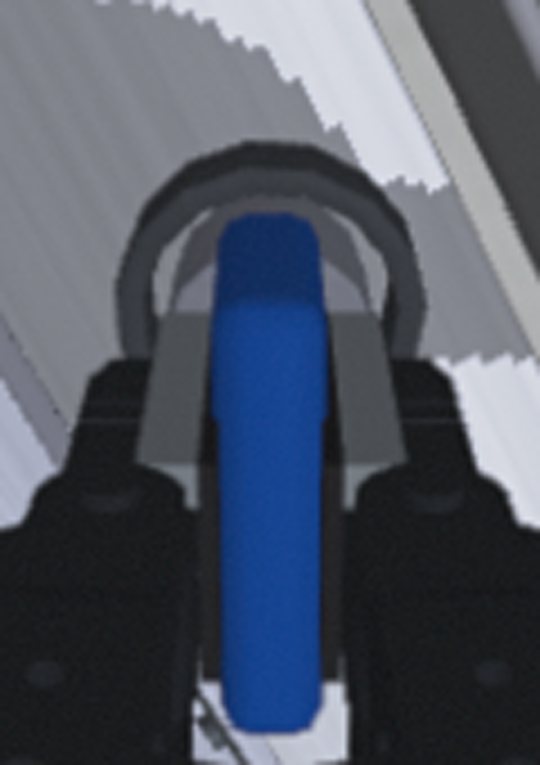

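```bash
python3 -m creep '[0,-3,0,0,-0.003,0,-1, 0,-5,0,0,-0.008,0,-1, 0,-5,0,0,-0.016,0,-1, 0,-5,0,0,-0.026,0,-1, 0,-5,0,0.0,-0.07,0,-1, 0,-5,0,0.055,-0.08,0,-1, 0,-5,0,0.055,-0.08,0,-1, 0,-5,0,0.055,-0.08,0,-1]'
python3 - <<'E'
from h import *
im=save('wrist','w11')
s,p,r=st();print((r.T@s['moment']).round(2),(r.T@s['wrist_force']).round(2))
E
```

```text
time_s: 10.2
tcp_pos: [0.4957, 0.0598, 0.2381]
eef_rot: [0.282, -0.511, 0.653, -0.483]
wrist_force: [-0.0, 0.2, -2.5]
finger_gap: 0.0085
[-0.33  0.04 -0.11] [ 0.27  0.36 -0.49]
```

View pics/w11.png

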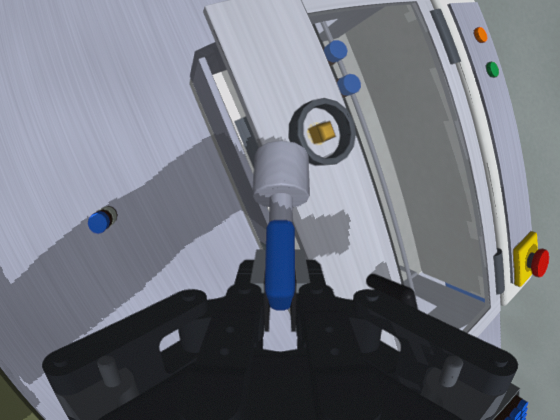

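```bash
python3 - <<'E'
from h import *
save('scene','s11');crop('s11',220,60,440,300,2.5,'s11c');crop('w11',230,90,370,210,5.5,'w11c');crop('w11',240,130,320,320,4,'w11d')
E
```

```text
(no output)
```

View pics/s11c.png

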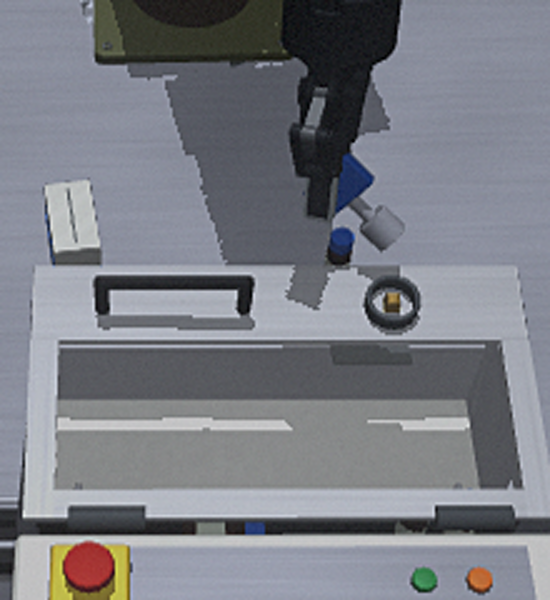

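View pics/w11c.png

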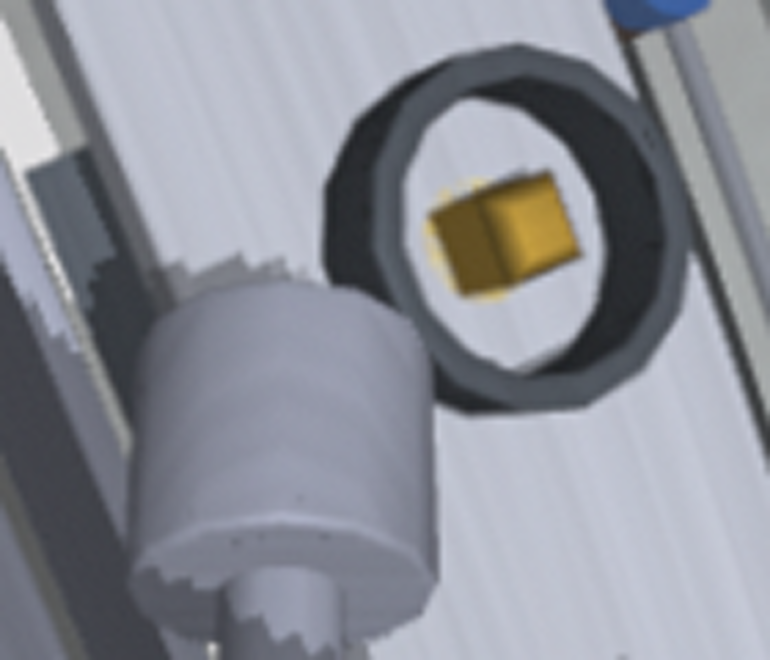

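View pics/w11d.png

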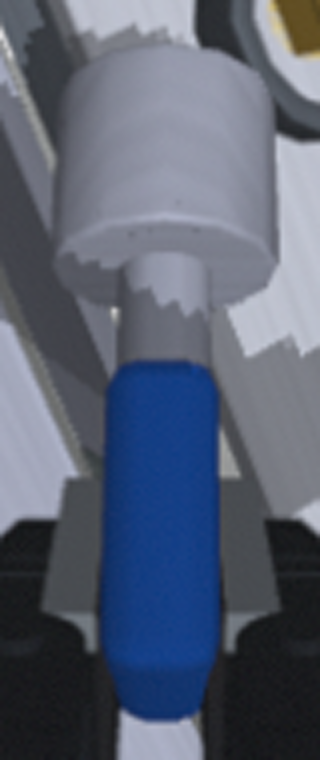

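```bash
cat > tilt.py <<'E'
from h import *
def toolpts(im,cols,v0,v1):
    s,p,r=st();Rc=r.T@im['R'].T;oc=np.array([-.06724,-.14279,-.0001]);P=[]
    for v in range(v0,v1):
        q=[]
        for u in cols:
            z=im['z_map'][v,u]
            if z>0: d=wray(im,u,v);q.append(Rc@(d/d[2]*z)+oc)
        P.append(np.median(q,0))
    return np.array(P)
E
python3 - <<'E'
from tilt import *
im=load('w11');P=toolpts(im,range(277,286),138,320)
for v in list(range(138,320,6)): print(v,P[v-138].round(4))
b=P[148-138:178-138];A=np.polyfit(b[:,1],b[:,0],1);print('barrel slope dx/dy',A,np.degrees(np.arctan(A[0])), np.abs(np.polyval(A,b[:,1])-b[:,0]).max())
E
```

```text
138 [-0.0596  0.0418  0.0006]
144 [-0.0589 -0.0031  0.0004]
150 [-0.0564 -0.0041  0.0004]
156 [-0.054  -0.0059  0.0004]
162 [-0.0516 -0.008   0.0004]
168 [-0.0494 -0.0101  0.0004]
174 [-0.0471 -0.0117  0.0004]
180 [-0.045  -0.0135  0.0004]
186 [-0.0425 -0.0135  0.0004]
192 [-0.0391 -0.0092  0.0004]
198 [-0.0368 -0.0105  0.0004]
204 [-0.0348 -0.0125  0.0004]
210 [-0.0326 -0.014   0.0003]
216 [-0.0304 -0.0154  0.0003]
222 [-0.0342 -0.0358  0.0003]
228 [-0.0323 -0.0368  0.0003]
234 [-0.0307 -0.0383  0.0003]
240 [-0.029  -0.0397  0.0003]
246 [-0.0274 -0.041   0.0002]
252 [-0.0255 -0.0419  0.0002]
258 [-0.0243 -0.0442  0.0002]
264 [-0.0225 -0.045   0.0002]
270 [-0.0208 -0.0459  0.0002]
276 [-0.0195 -0.0478  0.0002]
282 [-0.0179 -0.049   0.0002]
288 [-0.0164 -0.0504  0.0002]
294 [-0.0142 -0.0504  0.0002]
300 [-0.0092 -0.0458  0.0002]
306 [ 0.0034 -0.0296  0.0003]
312 [0.1753 0.2302 0.0011]
318 [0.1843 0.229  0.0011]
barrel slope dx/dy [-1.18212662 -0.06143631] -49.77101421395706 0.0009072357621827398
```

```bash
python3 - <<'E'
from h import *
save('top','t11');crop('t11',380,190,460,310,6,'t11c');crop('s11',115,160,195,260,6,'s11k')
E
cat >> h.py <<'E'
def tiltR(beta,az):
    b,a=np.radians(beta),np.radians(az);h=np.array([np.cos(a),np.sin(a),0]);Z=np.array([0,0,1.])
    x=Z*np.sin(b)+h*np.cos(b);y=-Z*np.cos(b)+h*np.sin(b);return np.column_stack([x,y,np.cross(x,y)])
FT=np.array([-.0511,.0082,0])
E
python3 - <<'E'
import os;os.chdir('.')
import sys;sys.path.insert(0,'.')
from h import *
R=tiltR(50.2,-36);Wc=np.array([.4365,-.3215,.012])
for hh in(.2,.06,0): 
    print(Wc+[0,0,hh]-R@FT); go(Wc+[0,0,hh]-R@FT,R)
E
```

```text
[ 0.45786588 -0.33702322  0.25650819]
turn [ 13.91 -79.49 -35.5 ] shift [ 0.3783 -0.0271  0.1289] rows 10.3
[ 0.45786588 -0.33702322  0.11650819]
turn [ 13.91 -79.49 -35.5 ] shift [0.396  0.1044 0.0842] rows 10.3
[ 0.45786588 -0.33702322  0.05650819]
turn [ 13.91 -79.49 -35.5 ] shift [0.4035 0.1607 0.0651] rows 10.3
```

View pics/t11c.png

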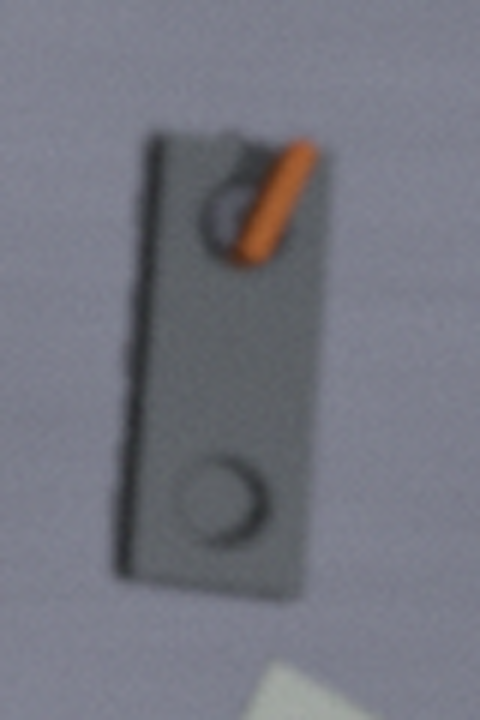

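View pics/s11k.png

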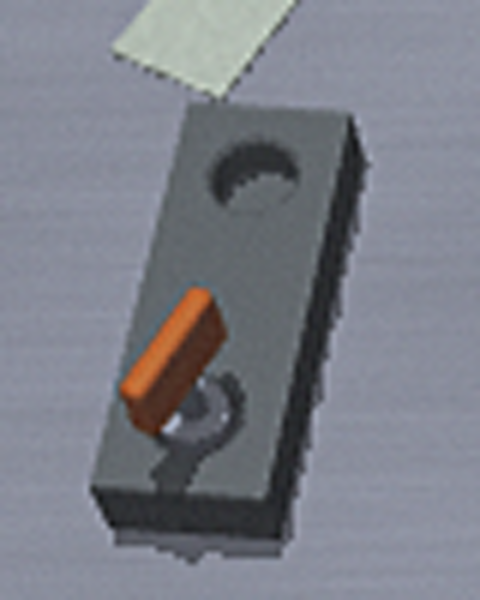

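```bash
python3 - <<'E'
from h import *
print(atz(load('t11'),380+225/6-.4,190+502/6-.4,.03),atz(load('s11'),115+253/6-.4,160+177/6-.4,.03))
E
python3 -m creep '[0,0,0,0.06,-0.05,0,-1, 13.9,-79.5,-35.5,0.378,-0.027,0.129,-1, 13.9,-79.5,-35.5,0.378,-0.027,0.129,-1, 13.9,-79.5,-35.5,0.378,-0.027,0.129,-1, 13.9,-79.5,-35.5,0.378,-0.027,0.129,-1, 13.9,-79.5,-35.5,0.378,-0.027,0.129,-1, 13.9,-79.5,-35.5,0.378,-0.027,0.129,-1, 13.9,-79.5,-35.5,0.378,-0.027,0.129,-1, 13.9,-79.5,-35.5,0.378,-0.027,0.129,-1, 13.9,-79.5,-35.5,0.378,-0.027,0.129,-1, 13.9,-79.5,-35.5,0.378,-0.027,0.129,-1, 13.9,-79.5,-35.5,0.378,-0.027,0.129,-1]'
```

```text
[ 0.4363273  -0.32236578  0.03      ] [ 0.43699095 -0.32153018  0.03      ]
time_s: 11.55
tcp_pos: [0.4566, -0.336, 0.2542]
eef_rot: [0.703, 0.088, 0.481, -0.517]
wrist_force: [-0.1, 0.6, -2.3]
finger_gap: 0.0087
```

```bash
python3 - <<'E'
from tilt import *
im=save('wrist','w12');save('scene','s12');crop('s12',80,60,240,260,3.75,'s12c');save('top','t12');crop('t12',360,180,500,320,4.5,'t12c')
P=toolpts(im,range(277,286),138,300)
b=P[148-138:178-138];A=np.polyfit(b[:,1],b[:,0],1);print('barrel',np.degrees(np.arctan(A[0])))
h=P[224-138:290-138];A=np.polyfit(h[:,1],h[:,0],1);print('handle',np.degrees(np.arctan(A[0])))
for v in(144,162,192,204,234,264,288,294):print(v,P[v-138].round(4))
s,p,r=st();print(s['joint_positions'].round(2))
R=tiltR(50.2,-36);Wc=np.array([.4367,-.3219,.012]);go(Wc+[0,0,.045]-R@FT,R)
E
```

```text
barrel -51.83864255161
handle -51.39122805451557
144 [-0.059  -0.0024  0.0005]
162 [-0.0518 -0.0084  0.0006]
192 [-0.0393 -0.0092  0.0006]
204 [-0.0347 -0.0119  0.0006]
234 [-0.031  -0.0388  0.0005]
264 [-0.0228 -0.0453  0.0006]
288 [-0.0164 -0.0501  0.0006]
294 [-0.0143 -0.0503  0.0006]
[-0.64 -0.14 -0.96 -0.12  0.01 -0.01]
turn [ 0.   -0.05 -0.16] shift [-0.1171  0.0996 -0.0004] rows 3.1
```

View pics/s12c.png

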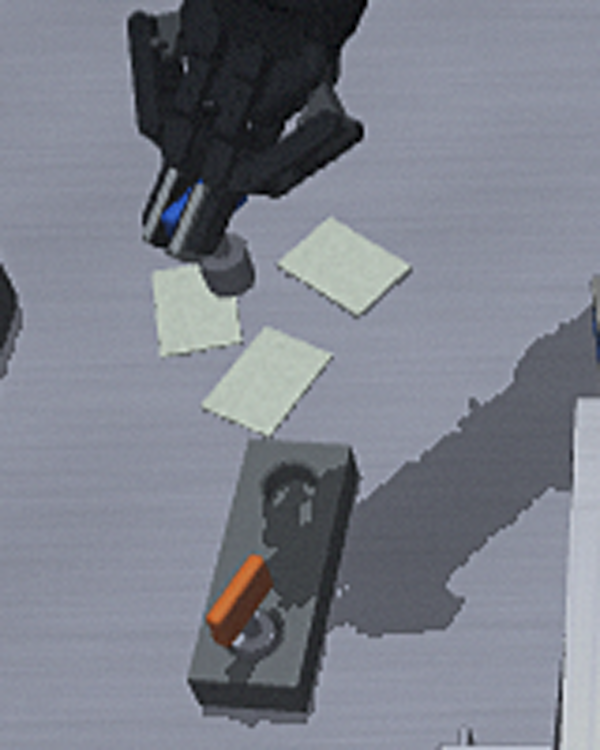

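View pics/w12.png

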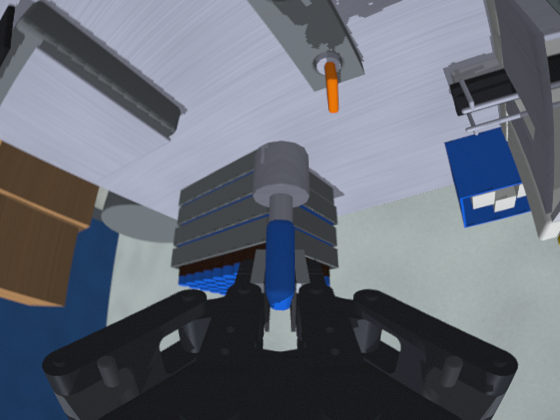

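```bash
sed -i 's/^FT=.*/FT=np.array([-.0511,.0073,0]);WC=np.array([.4367,-.3219,.012])/' h.py; python3 - <<'E'
from h import *
R=tiltR(51,-36);go(WC+[0,0,.030]-R@FT,R)
E
```

```text
turn [ 0.   -0.05 -0.96] shift [-0.1287  0.1095 -0.0004] rows 3.4
```

```bash
python3 -m creep '[0,0,-1,-0.037,0.032,0,-1, 0,0,-1,-0.074,0.063,0,-1, 0,0,-1,-0.105,0.09,0,-1, 0,0,-1,-0.1287,0.1095,-0.0004,-1, 0,0,-1,-0.1287,0.1095,-0.0004,-1, 0,0,-1,-0.1287,0.1095,-0.0004,-1]'
python3 - <<'E'
from tilt import *
im=save('wrist','w13');save('scene','s13');crop('s13',115,130,195,240,6.8,'s13c');save('top','t13');crop('t13',380,190,460,310,6,'t13c')
R=tiltR(51,-36);go(WC+[0,0,.030]-R@FT,R);go(WC-R@FT,R)
crop('w13',220,120,340,220,6,'w13c')
print(get_state()['wrist_force'])
E
```

```text
time_s: 12.3
tcp_pos: [0.4609, -0.3398, 0.0879]
eef_rot: [0.701, 0.092, 0.487, -0.513]
wrist_force: [0.6, 0.1, -1.1]
finger_gap: 0.0083
turn [0.02 0.01 0.39] shift [-0.0074  0.0003  0.0005] rows 0.1
turn [0.02 0.01 0.39] shift [-0.0308  0.019   0.0005] rows 0.7
[ 0.55681815  0.16693002 -1.78875598]
```

View pics/s13c.png

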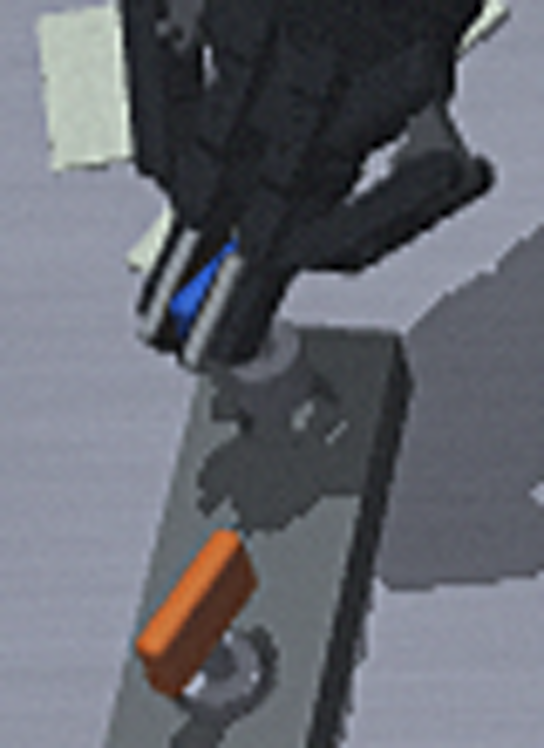

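View pics/w13.png

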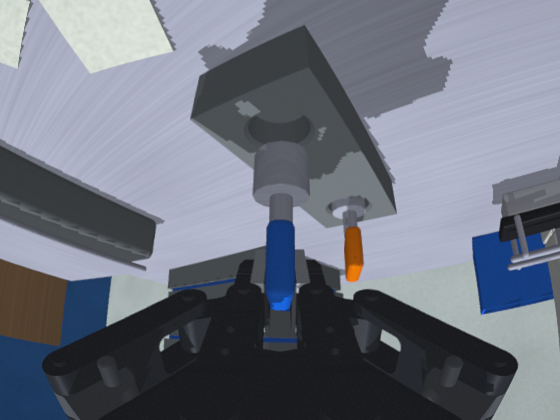

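View pics/t13c.png

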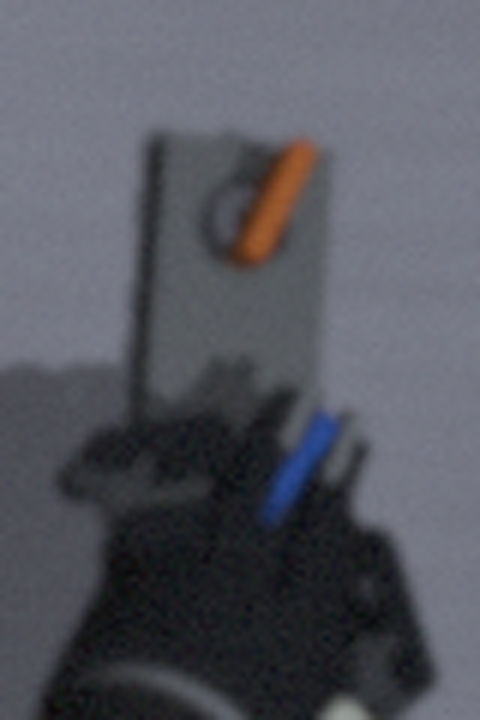

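```bash
python3 - <<'E'
from h import *
print(get_state()['joint_positions'].round(3))
E
python3 -m creep '[0,0,0.4,-0.006,0.0,0.0005,-1, 0,0,0.4,-0.006,0,0.0005,-1]'
python3 - <<'E'
from h import *
print(get_state()['joint_positions'].round(3))
R=tiltR(51,-36);go(WC+[0,0,.030]-R@FT,R)
E
```

```text
[-0.641  0.327 -1.28  -0.934  0.01  -0.008]
time_s: 12.65
tcp_pos: [0.4589, -0.3382, 0.0875]
eef_rot: [0.701, 0.091, 0.486, -0.514]
wrist_force: [0.0, 0.2, -1.0]
finger_gap: 0.0089
[-0.64   0.33  -1.282 -0.927  0.008 -0.007]
turn [ 0.03  0.01 -0.26] shift [-0.0016 -0.0001  0.0001] rows 0.0
```

```bash
python3 - <<'E'
from h import *
R=tiltR(51,44)
for hh in(.11,.03): print(WC+[0,0,hh]-R@FT);go(WC+[0,0,hh]-R@FT,R)
E
```

```text
[ 0.45575179 -0.3035019   0.1663062 ]
turn [ 62.08 -50.48  -0.23] shift [ 0.0465 -0.0676  0.0262] rows 9.3
[ 0.45575179 -0.3035019   0.0863062 ]
turn [ 62.08 -50.48  -0.23] shift [-0.0154 -0.017   0.0262] rows 9.3
```

```bash
python3 -m creep '[0,0,0,0.03,-0.025,0,-1, 0,0,0,0.062,-0.05,0,-1, 62,-50.5,0,0.0465,-0.0676,0.0262,-1, 62,-50.5,0,0.0465,-0.0676,0.0262,-1, 62,-50.5,0,0.0465,-0.0676,0.0262,-1, 62,-50.5,0,0.0465,-0.0676,0.0262,-1, 62,-50.5,0,0.0465,-0.0676,0.0262,-1, 62,-50.5,0,0.0465,-0.0676,0.0262,-1, 62,-50.5,0,0.0465,-0.0676,0.0262,-1, 62,-50.5,0,0.0465,-0.0676,0.0262,-1, 62,-50.5,0,0.0465,-0.0676,0.0262,-1, 62,-50.5,0,0.0465,-0.0676,0.0262,-1]'
python3 - <<'E'
from tilt import *
im=save('wrist','w14');save('scene','s14');crop('s14',80,90,240,260,3.5,'s14c')
s,p,r=st();print(s['joint_positions'].round(2))
P=toolpts(im,range(277,286),138,300)
b=P[148-138:178-138];A=np.polyfit(b[:,1],b[:,0],1);print('barrel',np.degrees(np.arctan(A[0])))
h=P[224-138:290-138];A=np.polyfit(h[:,1],h[:,0],1);print('handle',np.degrees(np.arctan(A[0])))
R=tiltR(51,44)
for hh in(.03,0): go(WC+[0,0,hh]-R@FT,R)
E
```

```text
time_s: 13.85
tcp_pos: [0.4558, -0.3052, 0.1652]
eef_rot: [-0.478, -0.52, -0.04, 0.706]
wrist_force: [0.7, -0.5, -1.7]
finger_gap: 0.0081
[-1.04  0.5  -0.29  1.06  0.85 -1.94]
barrel -50.060615027826216
handle -51.75803999599415
turn [-0.08 -0.14 -0.32] shift [-0.0596  0.0499  0.0025] rows 1.6
turn [-0.08 -0.14 -0.32] shift [-0.0828  0.0689  0.0024] rows 2.2
```

View pics/s14c.png

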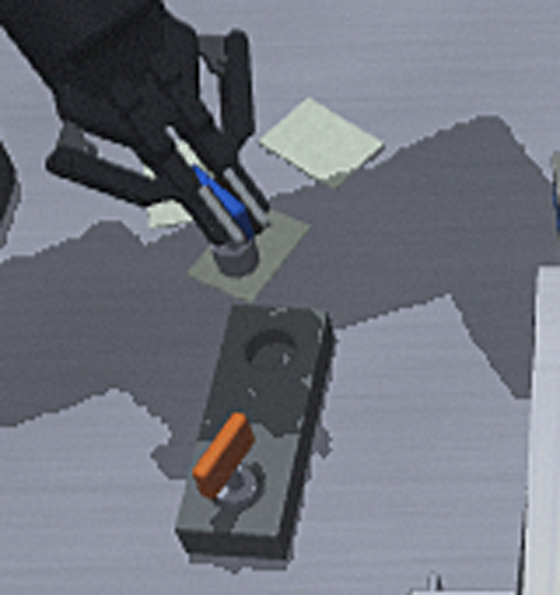

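View pics/w14.png

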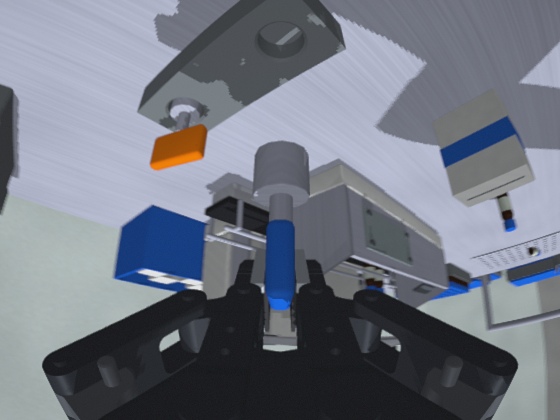

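Joint angles are comfortable now, so I'll descend to 25 mm above the floor.

```bash
python3 -m creep '[0,0,0,-0.03,0.025,0.0012,-1, 0,0,0,-0.0596,0.0499,0.0024,-1, 0,0,0,-0.0635,0.0531,0.0024,-1, 0,0,0,-0.0635,0.0531,0.0024,-1, 0,0,0,-0.0635,0.0531,0.0024,-1]'
python3 - <<'E'
from tilt import *
im=save('wrist','w15');save('scene','s15');crop('s15',115,130,195,240,6.8,'s15c');save('top','t15');crop('t15',380,190,460,310,6,'t15c')
R=tiltR(51,44)
for hh in(.025,0): go(WC+[0,0,hh]-R@FT,R)
crop('w15',210,80,350,220,5,'w15c')
print(get_state()['wrist_force'])
E
```

```text
time_s: 14.45
tcp_pos: [0.4548, -0.3013, 0.0833]
eef_rot: [-0.479, -0.519, -0.042, 0.707]
wrist_force: [-0.5, 0.0, -1.1]
finger_gap: 0.0087
turn [ 0.01 -0.1  -0.28] shift [-0.0019  0.0006 -0.0017] rows 0.1
turn [ 0.01 -0.1  -0.28] shift [-0.0212  0.0164 -0.0018] rows 0.5
[ 0.61917858 -0.29340585 -1.35177084]
```

View pics/s15c.png

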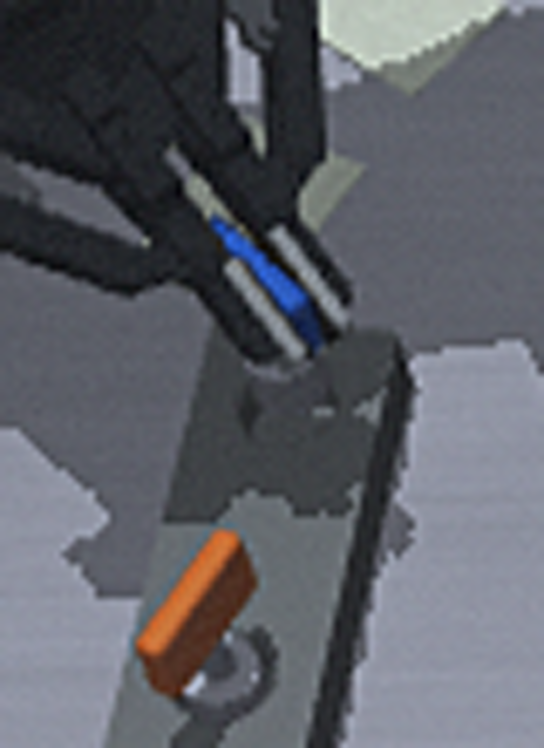

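View pics/w15c.png

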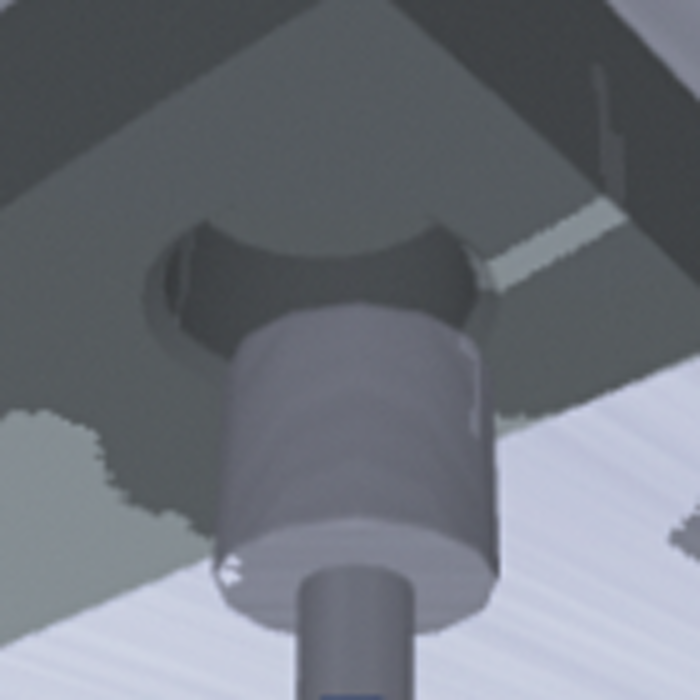

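View pics/t15c.png

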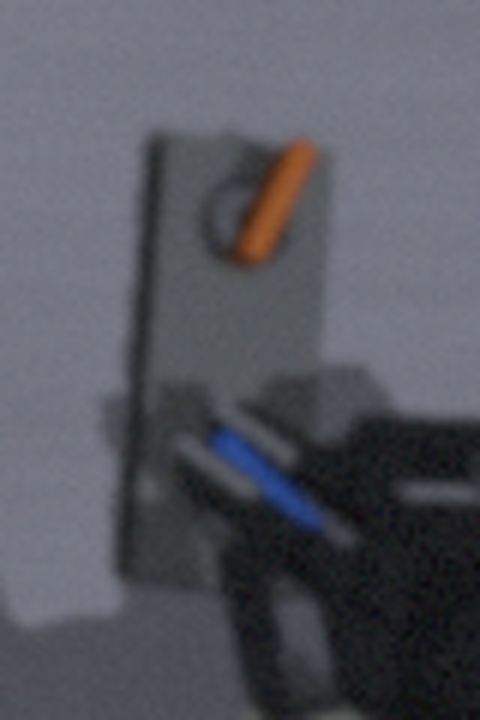

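```bash
python3 - <<'E'
from tilt import *
im=load('w15');s,p,r=st();Rc=r.T@im['R'].T;oc=np.array([-.06724,-.14279,-.0001])
Zt=r.T@np.array([0,0,1.]);ht=r.T@np.array([np.cos(np.radians(44)),np.sin(np.radians(44)),0])
hz=.030-p[2]
c=lambda x,y:(210+x/5-.4,80+y/5-.4)
def rim(x,y,zz=hz):
    d=Rc@wray(im,*c(x,y));P=oc+d*((zz-oc@Zt)/(d@Zt));return P
for q in((145,292),(497,285)):
    P=rim(*q);print('rim (h,z)',(P@ht).round(4),P[2].round(4))
# inner lower floor far edge arc at top (320,257): junction? rim far edge
for q in((320,257),(200,222),(440,222)):
    for zz in(hz,hz-.018):
        P=rim(*q,zz);print(q,zz.round(3),(P@ht).round(4),P[2].round(4))
Fp=FT;print('foot pred h',(Fp@ht).round(4),'height over floor',(Fp@Zt+p[2]-.012).round(4))
d=Rc@wray(im,*c(357,303));P=oc+d*((Fp@Zt-oc@Zt)/(d@Zt));print('foot front edge h',(P@ht).round(4),P.round(4))
for q in((232,350),(482,345)):
    d=Rc@wray(im,*c(*q));P=oc+d*((Fp@Zt-oc@Zt)/(d@Zt));print('foot side',(P@ht).round(4),P[2].round(4))
E
```

```text
rim (h,z) -0.0317 -0.0192
rim (h,z) -0.0325 0.0135
(320, 257) -0.053 -0.0367 -0.0028
(320, 257) -0.071 -0.0137 -0.0033
(200, 222) -0.053 -0.0419 -0.0132
(200, 222) -0.071 -0.02 -0.0158
(440, 222) -0.053 -0.0417 0.0078
(440, 222) -0.071 -0.0197 0.0094
foot pred h -0.0267 height over floor 0.027
foot front edge h -0.0417 [-0.0606 -0.0043  0.0005]
foot side -0.0348 -0.0105
foot side -0.0355 0.0115
```

```bash
python3 -m creep '[0,0,0,0,0,-0.003,-1, 0,0,0,-0.004,0.003,-0.003,-1, 0,0,0,-0.0078,0.0063,-0.003,-1, 0,0,0,-0.0078,0.0063,-0.003,-1]'
python3 - <<'E'
from tilt import *
im=save('wrist','w16');crop('w16',210,80,350,220,5,'w16c')
R=tiltR(51,44)
for hh in(.025,0): go(WC+[0,0,hh]-R@FT,R)
print(get_state()['wrist_force'])
E
```

```text
time_s: 15.0
tcp_pos: [0.4561, -0.3025, 0.0704]
eef_rot: [-0.477, -0.519, -0.042, 0.708]
wrist_force: [0.5, -0.3, -1.5]
finger_gap: 0.0087
turn [-0.19 -0.31 -0.22] shift [ 0.0076 -0.0075 -0.0003] rows 0.2
turn [-0.19 -0.31 -0.22] shift [-0.0118  0.0083 -0.0005] rows 0.3
[-0.5539934  -0.10060081 -1.0402025 ]
```

View pics/w16c.png

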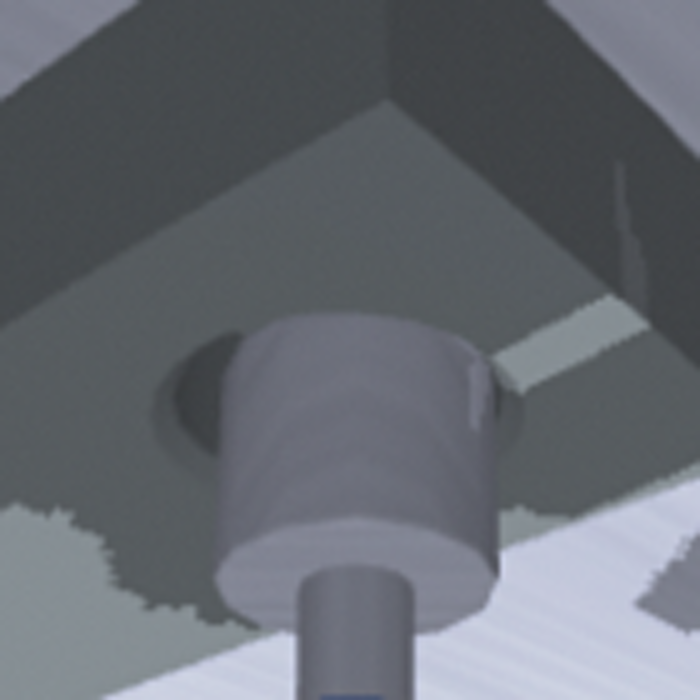

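```bash
python3 -m creep '[0,0,0,0,0,-0.0012,-1, 0,0,0,-0.003,0.0025,-0.0012,-1, 0,0,0,-0.006,0.005,-0.0012,-1, 0,0,0,-0.006,0.005,-0.0012,-1]'
python3 - <<'E'
from tilt import *
im=save('wrist','w17');crop('w17',210,80,350,220,5,'w17c');save('scene','s17');crop('s17',115,130,195,240,6.8,'s17c')
R=tiltR(51,44)
for hh in(0,): go(WC+[0,0,hh]-R@FT,R)
print(get_state()['wrist_force'])
E
```

```text
time_s: 15.45
tcp_pos: [0.4571, -0.3034, 0.0629]
eef_rot: [-0.478, -0.519, -0.042, 0.708]
wrist_force: [0.5, -0.4, -2.1]
finger_gap: 0.0089
turn [-0.15 -0.27 -0.23] shift [-0.0061  0.0037  0.001 ] rows 0.1
[ 0.30326619 -0.6557741  -1.46525116]
```

View pics/w17c.png

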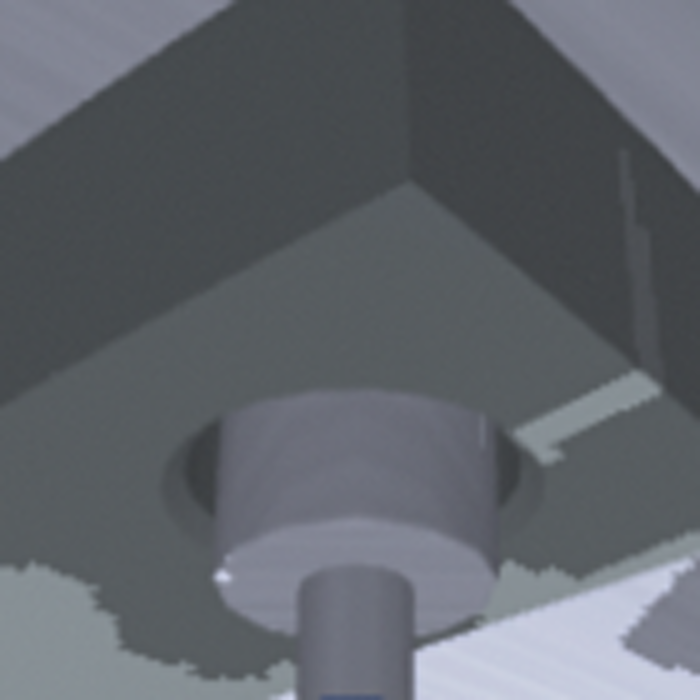

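```bash
python3 -m creep '[0,0,0,-0.003,0.0022,0,-1, 0,0,0,-0.0055,0.0042,0,-1, 0,0,0,-0.0065,0.005,0,-1, 0,0,0,-0.0065,0.005,0,-1]'
python3 - <<'E'
from tilt import *
R=tiltR(51,44)
for hh in(0,): go(WC+[0,0,hh]-R@FT,R)
print(get_state()['wrist_force'])
E
```

```text
time_s: 15.95
tcp_pos: [0.4576, -0.3042, 0.0583]
eef_rot: [-0.478, -0.519, -0.045, 0.707]
wrist_force: [-6.6, -2.4, 16.2]
finger_gap: 0.0087
turn [ 0.03 -0.31  0.01] shift [-0.0021  0.0006  0.0018] rows 0.1
[-6.6186238  -2.44521715 16.20674227]
```

```bash
python3 - <<'E'
from tilt import *
im=save('wrist','w18');crop('w18',210,100,350,330,3.3,'w18c');save('scene','s18');crop('s18',115,130,195,240,6.8,'s18c')
P=toolpts(im,range(277,286),138,300);h=P[224-138:290-138];A=np.polyfit(h[:,1],h[:,0],1);print('handle',np.degrees(np.arctan(A[0])))
s,p,r=st();a=-(r.T@np.array([0,0,1]));print('down in tool angle',np.degrees(np.arctan2(a[0],a[1])),a[2])
# handle top height: 
for v in(230,260,290,294):print((r@P[v-138]+p).round(4))
# block top
for u,v in((260,140),(300,140)):
    d=wray(im,u,v);z=im['z_map'][v,u];print(wworld(im,u,v))
E
```

```text
handle -52.26222559349204
down in tool angle -50.994544982709066 -0.0037749027127891854
[ 0.4217 -0.3382  0.0572]
[ 0.4216 -0.3383  0.0678]
[ 0.4224 -0.3377  0.0777]
[ 0.4226 -0.3375  0.0789]
[ 0.41840126 -0.35066087  0.02805748]
[ 0.40699892 -0.34240439  0.02997666]
```

View pics/w18c.png

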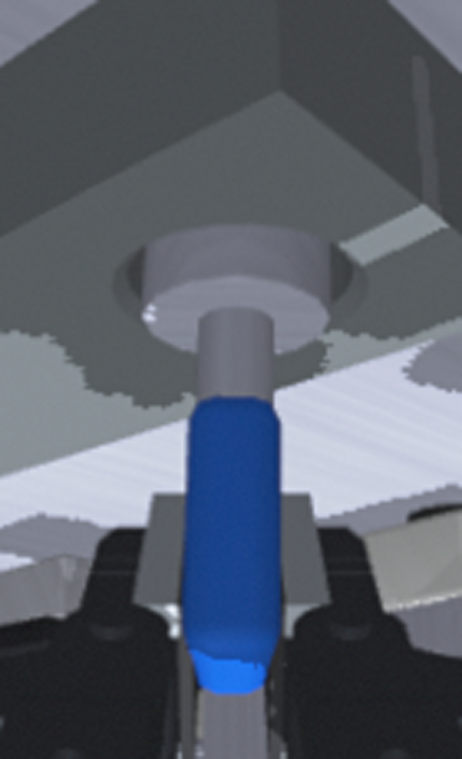

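View pics/s18c.png

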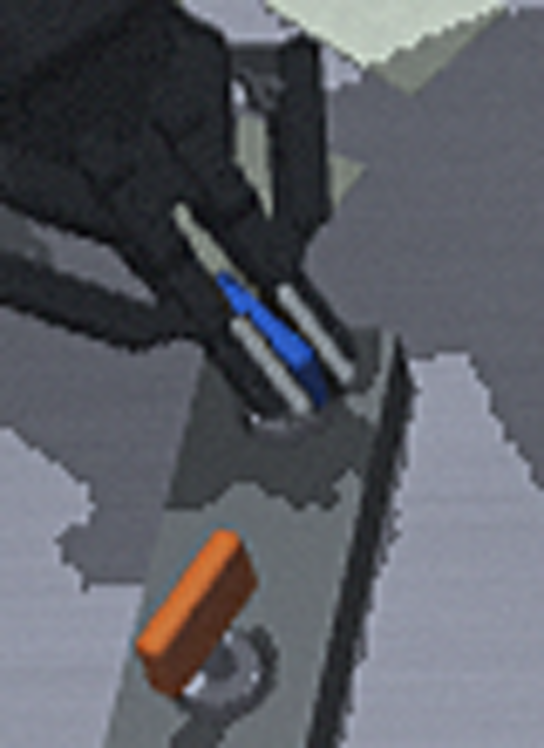

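```bash
python3 -m creep '[0,0,0,0.0015,-0.001,0,-1, 0,0,0,0.0015,-0.001,0,-0.3, 0,0,0,0.0015,-0.001,0,-0.3, 0,0,0,0.0015,-0.001,0,-0.3, 0,0,0,0.0015,-0.001,0,-0.3]' 30
python3 - <<'E'
from tilt import *
im=save('wrist','w19');crop('w19',200,100,360,330,3,'w19c');save('scene','s19');crop('s19',115,130,195,240,6.8,'s19c')
print(get_state()['wrist_force'])
E
```

```text
time_s: 16.55
tcp_pos: [0.4572, -0.3036, 0.0568]
eef_rot: [-0.478, -0.519, -0.042, 0.708]
wrist_force: [-1.3, -0.0, -0.1]
finger_gap: 0.0297
[-0.5050708   0.35300967 -0.32630925]
```

View pics/w19c.png

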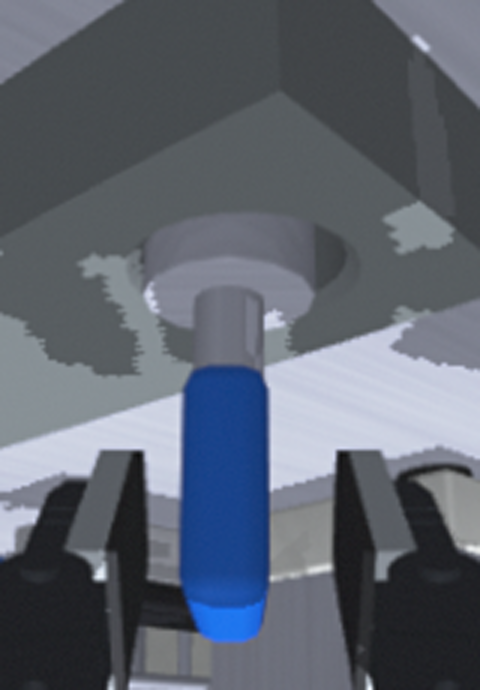

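View pics/s19c.png

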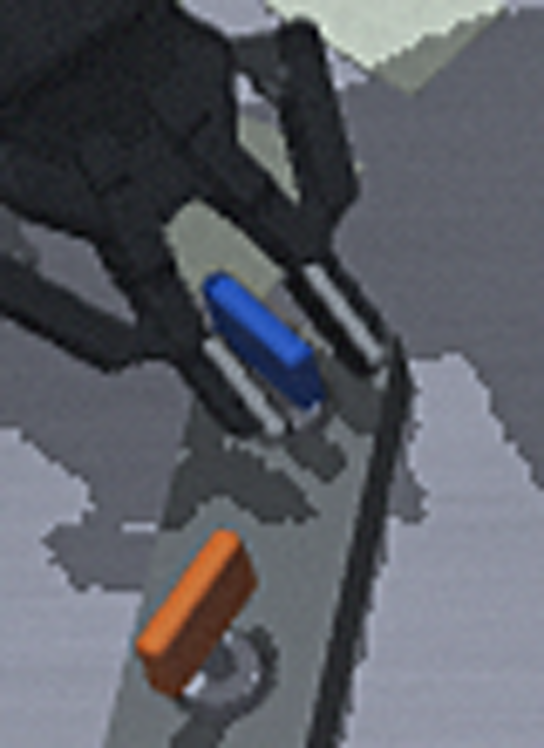

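```bash
python3 -m creep '[0,0,0,0,-0.02,0,-0.3, 0,0,0,0,-0.05,0,-0.3, 0,0,0,0,-0.09,0,-0.3, 0,0,0,0.04,-0.12,0,-0.3, 0,0,0,0.08,-0.15,0,-0.3, 0,0,0,0.08,-0.15,0,-0.3]'
python3 - <<'E'
from h import *
save('scene','s20');save('top','t20');crop('s20',220,100,450,320,3,'s20g');crop('s20',115,130,195,240,6,'s20k');crop('t20',380,190,460,310,5,'t20k')
a=cv2.imread('pics/s20k.png');b=cv2.resize(cv2.imread('pics/t20k.png'),None,fx=a.shape[0]/600,fy=a.shape[0]/600);cv2.imwrite('pics/k20.png',cv2.resize(np.hstack([a,b]),None,fx=.85,fy=.85))
T=load('t20')
print(get_state()['joint_positions'].round(2))
E
```

```text
time_s: 17.25
tcp_pos: [0.4121, -0.3524, 0.22]
eef_rot: [-0.481, -0.521, -0.042, 0.704]
wrist_force: [-0.4, -0.9, -0.6]
finger_gap: 0.03
[-1.15  0.51 -0.14  1.32  0.81 -2.09]
```

View pics/k20.png

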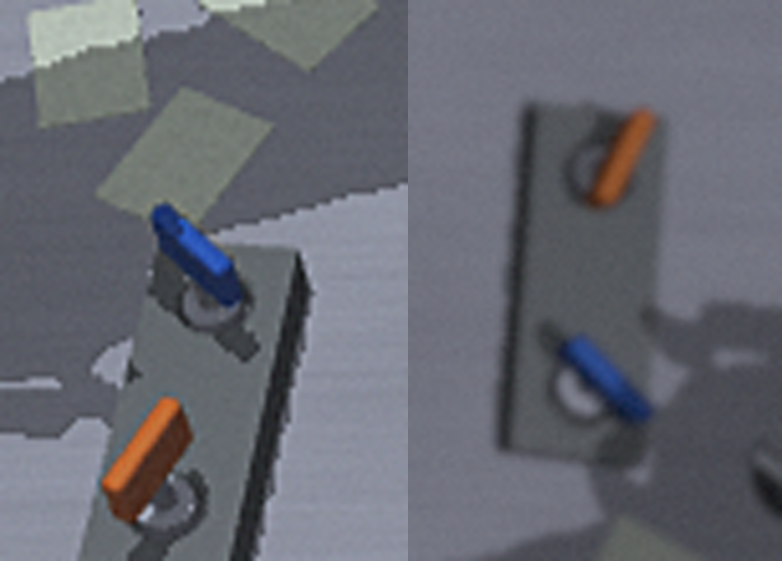

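View pics/s20g.png

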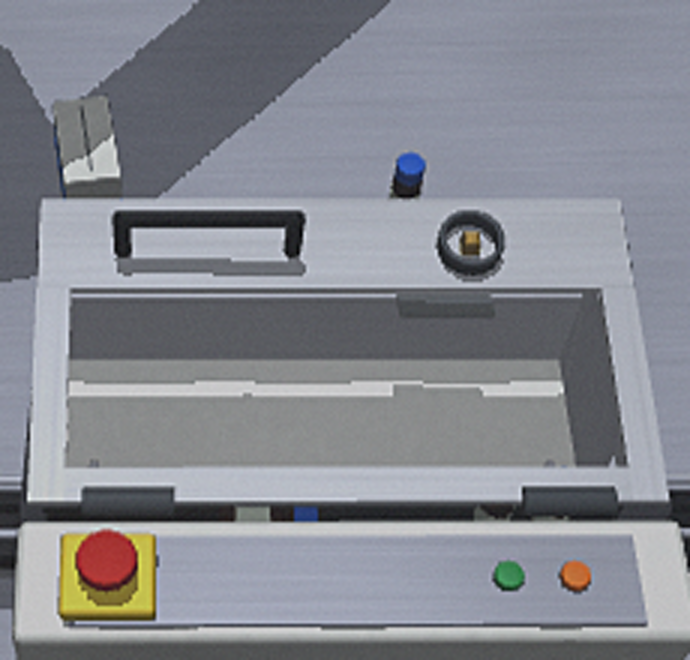

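View pics/t20.png

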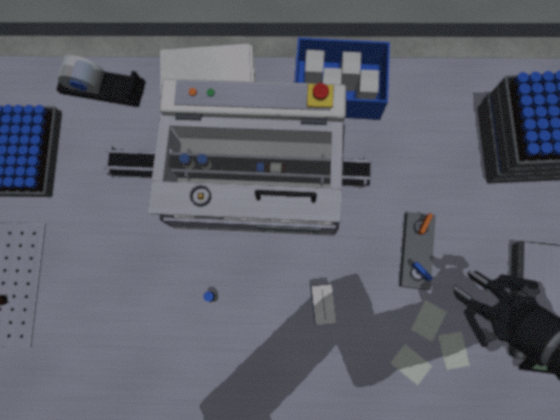

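```bash
cat >> h.py <<'E'
H0=np.array([.5455,-.0475,.1722]);HG=H0+.158*gx-.044*gz
def gpose(th):
    q=Rn.from_rotvec(gy*th).as_matrix()   # +about gy tips x down? sign checked below
    return HG+q@(H0-HG), q@gx, q@gz
E
python3 - <<'E'
from h import *
print('hinge',HG,'test',gpose(.3)[0],gpose(-.3)[0])
S=load('s20');T=load('t20')
P=[]
for im,f in((S,[(230+i,172+j) for i in range(10,210,3) for j in range(0,20,2)]),(T,[(160+i,188+j) for i in range(0,175,3) for j in range(0,25,2)])):
    for u,v in f:
        if im['z_map'][v,u]>0:P.append(world(im,u,v))
P=np.array(P);P=P[(P[:,2]>.15)&(P[:,0]<.65)]
for _ in range(8):
    c=np.median(P,0) if _==0 else P.mean(0);n=np.linalg.svd(P-c,full_matrices=False)[2][2];n*=np.sign(n[2]);d=(P-c)@n;P=P[abs(d)<max(.003,.01/(_+1))]
print(len(P),c,n,np.degrees(np.arccos(n[2])))
E
```

```text
hinge [ 0.7089574  -0.05206578  0.18488194] test [ 0.54905427 -0.04759928  0.22109023] [ 0.55654689 -0.04780857  0.12444261]
1146 [0.54985843 0.03096942 0.20552323] [ 0.07614321 -0.00285013  0.99709282] 4.369975273568547
```

```bash
python3 - <<'E'
from h import *
for th in(.40,.425,.45):print(gpose(th)[0],gpose(th)[2])
T=load('t20');S=load('s20')
B,_,_=gpose(.425)
for a,b in(((259,193.5),(314,197)),):
    A,C=atz(T,*a,B[2]+.004),atz(T,*b,B[2]+.004);print('bar T',(A+C)/2,A-C)
A,C=atz(S,220+117/3,100+216/3,B[2]+.004),atz(S,220+302/3,100+217/3,B[2]+.004);print('bar S',(A+C)/2,A-C)
R=frame([0,0,-1],[-1,np.tan(-PHI)*0+.028*-1*-1,0]);print(R.round(3))
for up in(.09,0): P=B+np.array([0,0,-.019+up]);print(P);go(P,R)
E
```

```text
[ 0.55346651 -0.04772252  0.23687924] [ 0.05095802 -0.00142339  0.99869978]
[ 0.55481439 -0.04776017  0.24075137] [ 0.07589726 -0.00212     0.99711339]
[ 0.5562586  -0.04780051  0.24458859] [ 0.10078906 -0.00281529  0.99490383]
bar T [ 0.55118004 -0.04957479  0.24475137] [0.00498321 0.09553446 0.        ]
bar S [ 0.5569278  -0.04577312  0.24475137] [-0.00363182 -0.10513781  0.        ]
[[ 0.028  0.    -1.   ]
 [ 1.     0.     0.028]
 [ 0.    -1.     0.   ]]
[ 0.55481439 -0.04776017  0.31175137]
turn [ 19.55 -41.48  48.07] shift [0.2737 0.1815 0.1181] rows 7.7
[ 0.55481439 -0.04776017  0.22175137]
turn [ 19.55 -41.48  48.07] shift [0.2041 0.2385 0.118 ] rows 7.7
```

```bash
python3 -m creep '[0,0,0,0.05,0,0,0, 19.5,-41.5,48,0.274,0.1815,0.118,0, 19.5,-41.5,48,0.274,0.1815,0.118,0, 19.5,-41.5,48,0.274,0.1815,0.118,0, 19.5,-41.5,48,0.274,0.1815,0.118,0, 19.5,-41.5,48,0.274,0.1815,0.118,0, 19.5,-41.5,48,0.274,0.1815,0.118,0, 19.5,-41.5,48,0.274,0.1815,0.118,0, 19.5,-41.5,48,0.274,0.1815,0.118,0, 19.5,-41.5,48,0.274,0.1815,0.118,0, 19.5,-41.5,48,0.274,0.1815,0.118,0]' 40
python3 - <<'E'
from h import *
im=save('wrist','w21');s,p,r=st();print(s['joint_positions'].round(2),p.round(4))
R=frame([0,0,-1],[-1,.028,0]);B=gpose(.425)[0];go(B-[0,0,.019],R)
E
```

```text
time_s: 18.45
tcp_pos: [0.5545, -0.0468, 0.31]
eef_rot: [-0.505, -0.493, 0.492, 0.509]
wrist_force: [-0.6, 1.0, 0.4]
finger_gap: 0.0426
[-0.09  0.3   0.12  1.4   0.01 -1.63] [ 0.5542 -0.0478  0.3104]
turn [-0.14 -0.12  0.31] shift [-0.0004  0.0886 -0.0008] rows 1.8
```

View pics/w21.png

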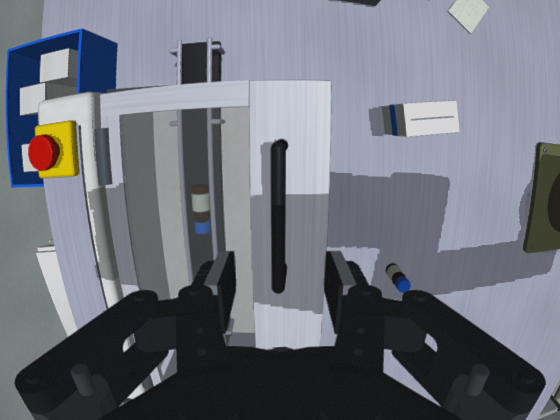

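```bash
python3 -m creep '[0,0,0,0,0.04,0,0, 0,0,0,0,0.075,0,0, 0,0,0,0,0.088,0,0, 0,0,0,0,0.088,0,0, 0,0,0,0,0.088,0,-1, 0,0,0,0,0.088,0,-1, 0,0,0,0,0.088,0,-1, 0,0,0,0,0.088,0,-1, 0,0,0,0,0.088,0,-1]' 30
python3 - <<'E'
from h import *
im=save('wrist','w22');s,p,r=st();print(s['joint_positions'].round(2),p.round(4),s['wrist_force'],s['finger_gap'])
E
```

```text
time_s: 19.4
tcp_pos: [0.5553, -0.0478, 0.2247]
eef_rot: [-0.507, -0.494, 0.492, 0.507]
wrist_force: [-0.1, -3.5, 1.0]
finger_gap: 0.009
[-0.09  0.32 -0.07  1.18  0.   -1.63] [ 0.5553 -0.0478  0.2245] [-0.23132197 -3.86080848  2.21894684] 0.008494801054588594
```

View pics/w22.png

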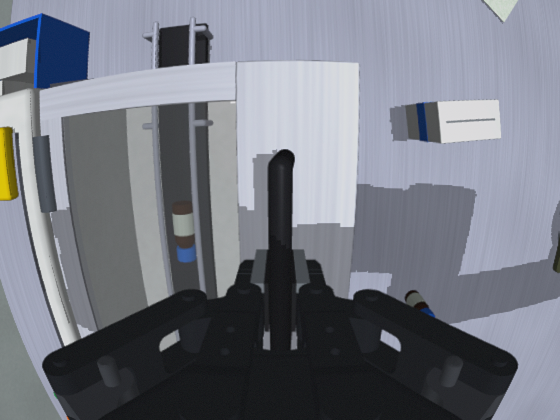

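```bash
python3 - <<'E'
from h import *
s,p,r=st()
th0=.425;b0=gpose(th0)[0];g0=p-r[:,1]*.019
for th in np.linspace(.425,1.27,13)[1:]:
    f=(th-th0)/(1.27-th0);R=Rn.from_rotvec(gy*np.radians(15*f)).as_matrix()@r
    b=g0+gpose(th)[0]-b0;P=b+R[:,1]*.019
    w=np.degrees(Rn.from_matrix(r.T@R).as_rotvec());print(round(th,3),w.round(2),(r.T@(P-p)).round(4),P.round(3))
E
```

```text
0.495 [1.25 0.   0.  ] [ 0.     -0.0107 -0.0039] [ 0.559 -0.048  0.235]
0.566 [2.5  0.01 0.  ] [ 0.0001 -0.0211 -0.0086] [ 0.564 -0.048  0.246]
0.636 [3.75 0.01 0.  ] [ 0.0001 -0.0311 -0.0139] [ 0.569 -0.048  0.256]
0.707 [5.   0.01 0.  ] [ 0.0001 -0.0407 -0.02  ] [ 0.575 -0.048  0.265]
0.777 [6.25 0.01 0.  ] [ 0.0001 -0.0498 -0.0267] [ 0.582 -0.049  0.274]
0.847 [7.5  0.02 0.  ] [ 0.0002 -0.0584 -0.0341] [ 0.589 -0.049  0.283]
0.918 [8.75 0.02 0.01] [ 0.0002 -0.0665 -0.042 ] [ 0.597 -0.049  0.291]
0.988 [10.    0.02  0.01] [ 0.0002 -0.0739 -0.0504] [ 0.606 -0.049  0.298]
1.059 [1.125e+01 3.000e-02 1.000e-02] [ 0.0002 -0.0808 -0.0594] [ 0.615 -0.049  0.305]
1.129 [1.25e+01 3.00e-02 1.00e-02] [ 0.0002 -0.0869 -0.0688] [ 0.624 -0.05   0.311]
1.2 [1.375e+01 3.000e-02 1.000e-02] [ 0.0003 -0.0924 -0.0787] [ 0.634 -0.05   0.317]
1.27 [1.5e+01 4.0e-02 1.0e-02] [ 0.0003 -0.0971 -0.0888] [ 0.644 -0.05   0.322]
```

First half slowly, with a force check.

```bash
python3 -m creep '[0.6,0,0,0,-0.0053,-0.0019,-1, 1.25,0,0,0,-0.0107,-0.0039,-1, 1.9,0,0,0,-0.016,-0.0062,-1, 2.5,0,0,0,-0.0211,-0.0086,-1, 3.1,0,0,0,-0.0261,-0.0112,-1, 3.75,0,0,0,-0.0311,-0.0139,-1, 4.4,0,0,0,-0.036,-0.017,-1, 5,0,0,0,-0.0407,-0.02,-1, 5.6,0,0,0,-0.0453,-0.0233,-1, 6.25,0,0,0,-0.0498,-0.0267,-1, 6.25,0,0,0,-0.0498,-0.0267,-1]'
python3 - <<'E'
from h import *
s,p,r=st();print(s['joint_positions'].round(2),p.round(4),s['wrist_force'],s['finger_gap'])
save('scene','s23');crop('s23',200,40,460,310,2.2,'s23c')
th0=.777;b0=gpose(th0)[0];g0=p-r[:,1]*.019
for th in np.linspace(.777,1.27,8)[1:]:
    f=(th-th0)/(1.27-th0);R=Rn.from_rotvec(gy*np.radians(8.75*f)).as_matrix()@r
    b=g0+gpose(th)[0]-b0;P=b+R[:,1]*.019
    print(round(th,3),(8.75*f).round(2),(r.T@(P-p)).round(4))
print(g0-gpose(.777)[0])
E
```

```text
time_s: 20.55
tcp_pos: [0.5793, -0.0484, 0.2723]
eef_rot: [-0.476, -0.464, 0.52, 0.537]
wrist_force: [-6.3, -4.1, -5.4]
finger_gap: 0.0084
[-0.08  0.44  0.24  1.48 -0.   -1.62] [ 0.5793 -0.0484  0.2723] [-6.28794144 -4.09004765 -5.38610776] 0.008362638208572122
0.847 1.25 [ 0.     -0.0094 -0.0063]
0.918 2.5 [ 0.0001 -0.0184 -0.0132]
0.988 3.75 [ 0.0001 -0.0268 -0.0207]
1.059 5.0 [ 0.0001 -0.0346 -0.0288]
1.129 6.25 [ 0.0001 -0.0418 -0.0374]
1.2 7.5 [ 0.0001 -0.0484 -0.0466]
1.27 8.75 [ 0.0002 -0.0543 -0.0561]
[-1.96390850e-03  1.81138087e-05  6.77468133e-04]
```

View pics/s23c.png

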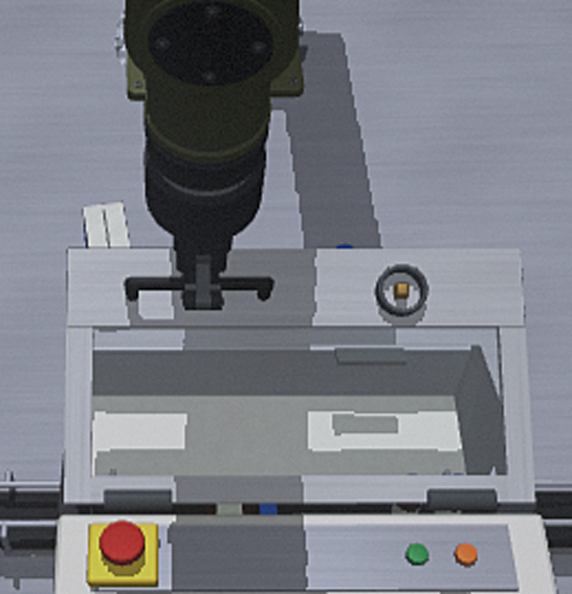

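```bash
python3 -m creep '[0.6,0,0,0,-0.0047,-0.003,-1, 1.25,0,0,0,-0.0094,-0.0063,-1, 1.9,0,0,0,-0.014,-0.0097,-1, 2.5,0,0,0,-0.0184,-0.0132,-1, 3.1,0,0,0,-0.0227,-0.0169,-1, 3.75,0,0,0,-0.0268,-0.0207,-1, 4.4,0,0,0,-0.0308,-0.0247,-1, 5,0,0,0,-0.0346,-0.0288,-1, 5.6,0,0,0,-0.0383,-0.033,-1, 6.25,0,0,0,-0.0418,-0.0374,-1, 6.9,0,0,0,-0.0452,-0.042,-1, 7.5,0,0,0,-0.0484,-0.0466,-1]'
python3 - <<'E'
from h import *
s,p,r=st();print(s['joint_positions'].round(2),p.round(4),s['wrist_force'],s['finger_gap'])
g=p-r[:,1]*.019;v=g-HG;v0=H0-HG;print('theta est',np.arctan2(v[2],-v[0])-np.arctan2(v0[2],-v0[0]),np.hypot(v[0],v[2]))
print('lean',np.degrees(np.arcsin(-r[0,1])))
th0=1.2;b0=gpose(th0)[0]
for th in(1.24,1.28,1.32):
    P=g+gpose(th)[0]-b0;print(th,(r.T@(P-g)).round(4))
E
```

```text
time_s: 21.8
tcp_pos: [0.6295, -0.0499, 0.3172]
eef_rot: [-0.439, -0.429, 0.55, 0.567]
wrist_force: [-9.1, -4.4, 0.3]
finger_gap: 0.0085
[-0.07  0.69  0.76  1.89 -0.01 -1.62] [ 0.6295 -0.0499  0.3172] [-9.11322961 -4.43181851  0.29512166] 0.008532312695896
theta est 1.187592153926158 0.16823020627109864
lean 14.309714918775475
1.24 [ 0.     -0.0041 -0.0051]
1.28 [ 0.     -0.008  -0.0104]
1.32 [ 0.     -0.0117 -0.0158]
```

```bash
python3 -m creep '[0,0,0,0,-0.002,-0.0025,-1, 0,0,0,0,-0.0041,-0.0051,-1, 0,0,0,0,-0.006,-0.0078,-1, 0,0,0,0,-0.008,-0.0104,-1, 0,0,0,0,-0.008,-0.0104,-1]'
python3 - <<'E'
from h import *
s,p,r=st();print(s['joint_positions'].round(2),p.round(4),s['wrist_force'],s['finger_gap'])
g=p-r[:,1]*.019;v=g-HG;v0=H0-HG;print('theta est',np.arctan2(v[2],-v[0])-np.arctan2(v0[2],-v0[0]),np.hypot(v[0],v[2]))
save('scene','s24');crop('s24',200,40,460,310,2.2,'s24c')
E
```

```text
time_s: 22.3
tcp_pos: [0.6417, -0.0503, 0.3233]
eef_rot: [-0.44, -0.429, 0.549, 0.566]
wrist_force: [-10.6, -3.7, 4.2]
finger_gap: 0.0086
[-0.07  0.73  0.85  1.95 -0.01 -1.62] [ 0.6417 -0.0503  0.3233] [-10.55717142  -3.73264562   4.16455585] 0.008640454039145685
theta est 1.2683543164616997 0.16891936464319693
```

View pics/s24c.png

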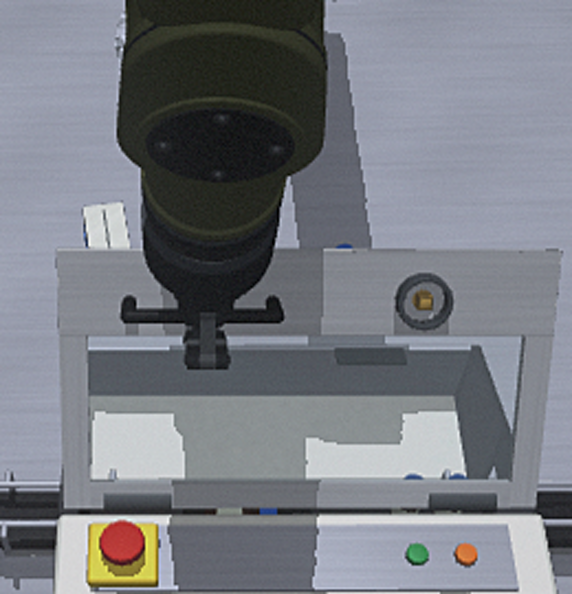

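```bash
python3 -m creep '[0,0,0,0,-0.0015,-0.0027,-1, 0,0,0,0,-0.003,-0.005,-1, 0,0,0,0,-0.003,-0.005,-1]'
python3 - <<'E'
from h import *
s,p,r=st();print(s['joint_positions'].round(2),p.round(4),s['wrist_force'],s['finger_gap'])
S=load('s24');P=[]
for u in range(232,450,2):
    for v in list(range(156,190)):
        if S['z_map'][v,u]>0:P.append(world(S,u,v))
P=np.array(P);P=P[(P[:,2]>.2)&(P[:,0]>.55)]
best=None;rng=np.random.default_rng(0)
for _ in range(500):
    q=P[rng.choice(len(P),3,False)];n=np.cross(q[1]-q[0],q[2]-q[0]);l=np.linalg.norm(n)
    if l<1e-6:continue
    n/=l;k=(abs((P-q[0])@n)<.003).sum()
    if best is None or k>best[0]:best=(k,n,q[0])
k,n,c=best;I=P[abs((P-c)@n)<.003];n=np.linalg.svd(I-I.mean(0),full_matrices=False)[2][2];n*=np.sign(n[2]);print(k,len(P),n,'theta',np.arctan2(n[0],n[2])+.349)
E
```

```text
time_s: 22.65
tcp_pos: [0.6433, -0.0504, 0.3242]
eef_rot: [-0.436, -0.426, 0.552, 0.569]
wrist_force: [-21.2, -2.8, -0.8]
finger_gap: 0.0085
[-0.07  0.75  0.89  1.98 -0.01 -1.62] [ 0.6433 -0.0504  0.3242] [-21.15642956  -2.80364041  -0.81681514] 0.008478219196325283
2624 3688 [ 0.77820287 -0.02195408  0.62762912] theta 1.2410978991441202
```

```bash
python3 -m creep '[0,0,0,0,0.001,0.003,-1, 0,0,0,0,0.001,0.003,-0.55, 0,0,0,0,0.001,0.003,-0.55, 0,0,0,0,0.001,0.003,-0.55, 0,0,0,0,0.001,0.003,-0.55]'
python3 - <<'E'
from h import *
s,p,r=st();print(s['joint_positions'].round(2),p.round(4),s['wrist_force'],s['finger_gap']);im=save('wrist','w25')
E
```

```text
time_s: 23.15
tcp_pos: [0.648, -0.0494, 0.3236]
eef_rot: [-0.441, -0.432, 0.547, 0.565]
wrist_force: [0.1, 0.4, 0.5]
finger_gap: 0.0194
[-0.07  0.74  0.88  1.95 -0.01 -1.62] [ 0.648  -0.0494  0.3236] [0.09732591 0.36105601 0.51761366] 0.019393509962680966
```

View pics/w25.png

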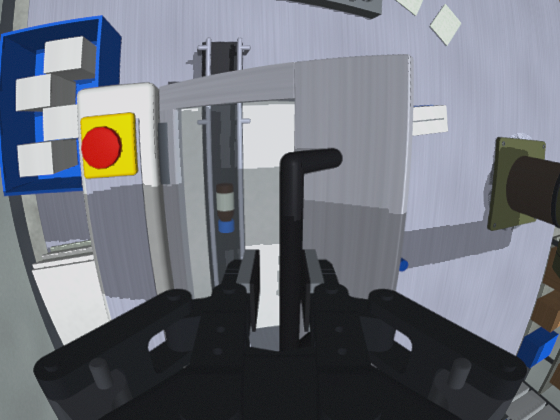

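```bash
python3 -m creep '[0,0,0,0,-0.008,0.002,-0.55, 0,0,0,0,-0.018,0.002,-0.55, 0,0,0,0,-0.028,0.002,-0.55, 0,0,0,0,-0.036,0.002,-0.55, 0,0,0,0,-0.036,0.002,-0.55]'
python3 - <<'E'
from h import *
s,p,r=st();print(s['joint_positions'].round(2),p.round(4),s['wrist_force'],s['finger_gap']);im=save('wrist','w26');save('scene','s26');crop('s26',200,40,460,310,2.2,'s26c')
E
```

```text
time_s: 23.7
tcp_pos: [0.6536, -0.0502, 0.3574]
eef_rot: [-0.443, -0.433, 0.546, 0.564]
wrist_force: [-0.6, 0.3, 0.3]
finger_gap: 0.0192
[-0.07  0.81  1.12  2.12 -0.01 -1.62] [ 0.6536 -0.0502  0.3574] [-0.63983455  0.27965799  0.30592232] 0.019206635880710744
```

View pics/w26.png

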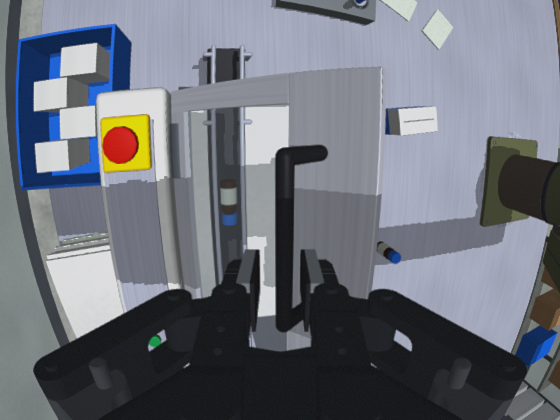

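View pics/s26c.png

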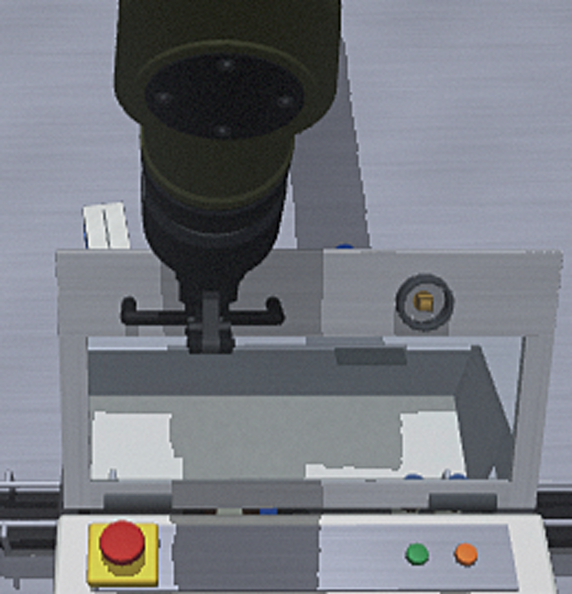

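```bash
python3 -m creep '[-3,0,0,0,-0.008,0.002,-0.55, -6,0,0,0,-0.019,0.005,-0.55, -10,0,0,0,-0.034,0.009,-0.55, -15,0,0,0,-0.05,0.0135,-0.55, -15,0,0,0,-0.068,0.018,-0.55, -15,0,0,0,-0.068,0.018,-0.55]'
python3 - <<'E'
from h import *
s,p,r=st();print(s['joint_positions'].round(2),p.round(4),s['wrist_force'],r[:,1].round(2),r[:,2].round(2))
E
```

```text
time_s: 24.4
tcp_pos: [0.6492, -0.0504, 0.4298]
eef_rot: [0.513, 0.5, -0.485, -0.501]
wrist_force: [0.1, -0.8, 0.6]
finger_gap: 0.0192
[-0.08  0.52  0.8   1.82  0.01 -1.62] [ 0.6492 -0.0504  0.4298] [ 0.10933997 -0.8092276   0.59337696] [ 0.03  0.   -1.  ] [-1.    0.03 -0.03]
```

```bash
python3 -m creep '[0,0,0,0,-0.01,0.04,-0.55, 0,0,0,0,-0.01,0.09,-0.55, 0,0,0,0,-0.01,0.14,-0.55, 0,0,0,0,-0.01,0.19,-0.55, 0,0,0,0,-0.01,0.19,-0.55, 0,0,0,0,-0.01,0.19,-0.55]'
python3 - <<'E'
from h import *
T=save('top','t30');S=save('scene','s30');crop('s30',115,130,195,240,6,'s30k')
s=get_state();print(s['tcp_pos'],s['wrist_force'])
# key handle top
for nm,im,box in(('T',T,(slice(250,295),slice(405,440))),('S',S,(slice(155,205),slice(135,175)))):
    hsv=cv2.cvtColor(im['frame'],cv2.COLOR_RGB2HSV);m=np.zeros(hsv.shape[:2],bool);h=hsv[box];m[box]=(h[...,0]>105)&(h[...,0]<125)&(h[...,1]>140)
    vs,us=np.nonzero(m);P=np.array([world(im,u,v) for u,v in zip(us,vs) if im['z_map'][v,u]>0]);t=P[P[:,2]>.074];print(nm,len(P),P[:,2].max(),t.min(0),t.max(0),t.mean(0))
P=[]
for u in range(232,450,2):
    for v in range(156,190):
        if S['z_map'][v,u]>0:P.append(world(S,u,v))
P=np.array(P);P=P[(P[:,2]>.2)&(P[:,0]>.55)]
best=(0,);rng=np.random.default_rng(0)
for _ in range(500):
    q=P[rng.choice(len(P),3,False)];n=np.cross(q[1]-q[0],q[2]-q[0]);n/=np.linalg.norm(n)+1e-12;k=(abs((P-q[0])@n)<.003).sum()
    if k>best[0]:best=(k,n,q[0])
k,n,c=best;I=P[abs((P-c)@n)<.003];n=np.linalg.svd(I-I.mean(0),full_matrices=False)[2][2];n*=np.sign(n[2]);print(k,len(P),n,'theta',np.arctan2(n[0],n[2])+.349)
E
```

```text
time_s: 25.0
tcp_pos: [0.4603, -0.0451, 0.433]
eef_rot: [0.512, 0.5, -0.486, -0.502]
wrist_force: [-0.2, 0.0, 0.4]
finger_gap: 0.0191
[ 0.46242528 -0.0452299   0.43272385] [-0.1382613   0.31643122  0.36494262]
T 114 0.08385526137459541 [ 0.42149881 -0.33769233  0.07415206] [ 0.45336493 -0.30390692  0.08385526] [ 0.43822518 -0.3205921   0.07969367]
S 116 0.08482802749356101 [ 0.42409497 -0.33846188  0.07496864] [ 0.45686703 -0.3044882   0.08482803] [ 0.44049342 -0.32151405  0.07945495]
3148 3688 [ 0.78360304 -0.02255831  0.62085216] theta 1.249765449242962
```

View pics/s30.png

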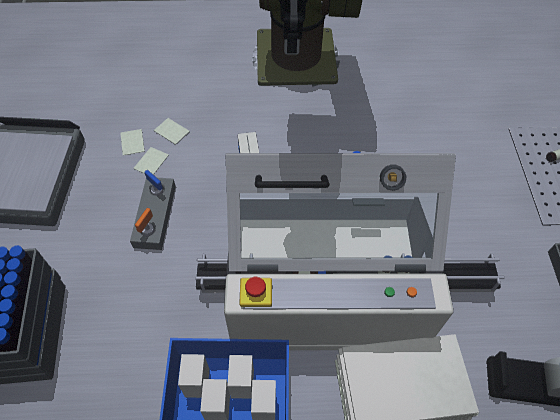

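View pics/s30k.png

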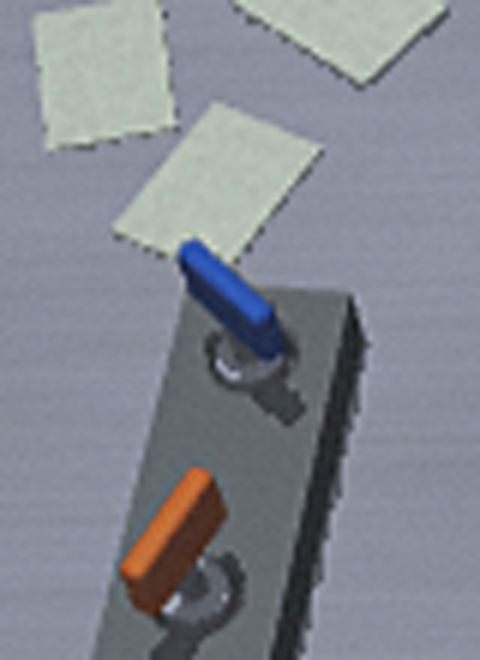

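View pics/t30.png

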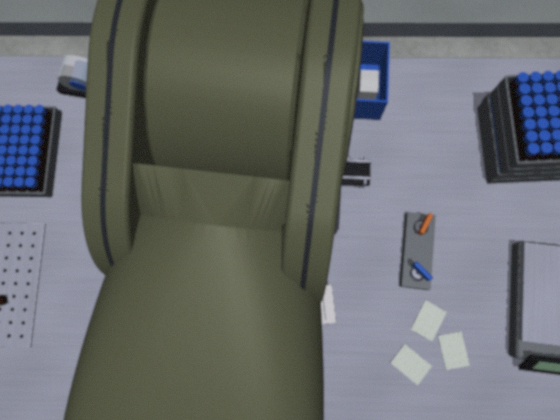

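```bash
python3 -c "
from workcell import *
print(job_done())"
```

```text
the job is handed in; nothing more can be done
None
```

The guard is unlocked and open at its stop, and the blue key is back in its well. I handed the job in at about 25 s; no verdict is reported. One step went wrong on the way, described below.

**What I did**
- **Fitting:** I read the spindle from the wrist camera at about 36° (0.62 rad) clockwise of the locked stop. The key went down without resistance until its foot met the rail, about 13.5 mm below the spindle top, with about 11 N on it.
- **Turning:** I turned it clockwise to about 117° of tool angle, against 0.2–0.3 N m. I never felt a clear stop, although it should have come at about 90° plus the key's play.
- **Putting back:** The key went back into the near well. The arm met 16 N as it seated on the floor.
- **Opening:** I lifted the guard by its handle until it pushed back with 21 N at the stop.

**What went wrong**
- **Key jammed on removal:** As I pulled the key off, it lifted the guard about 0.4 rad and tilted about 50° in the fingers. I did not measure the force during that pull.
- **Correction:** I tilted the gripper so the key stood upright. My first approach ran into a joint limit, so I set it down from the side instead.

**Last checks**
- **Guard:** It measures 1.25 rad with the robot clear.
- **Blue key:** It stands upright. The top of its handle is at the same height as at the start, within 0.2 mm. The centre of its handle is 2–4 mm from the well's centre in the two camera views.
- **Other items:** The orange key and the carton look unmoved. The standing bottles are mostly hidden in the last pictures; nothing visible shows one fallen, but I did not measure them again.

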